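# Slide the parts bin home and drop the keeper

### The arm

A 6-joint arm with a two-finger parallel gripper is mounted at the origin on a cart in front of the work surface, level with it; the furniture and walls round the work are solid. World frame = base frame: x ahead of the robot, y to its left, z up, the work surface at z = 0. Lengths are in m, angles in rad, forces in N, time in s.
With the tool pointing down it reaches from about 0.275 to 1 m from the base axis. Payload 8.4 kg.
Tool frame: the origin (TCP) lies midway between the tips of the shut fingers; the grasp point (between the pads) lies 19 mm behind it; y points along the fingers, z is the direction in which the jaws open and shut, and the axes are right-handed (so a half turn about y gives the same grasp; the last joint's range is limited). The gripper opens to 85 mm and grips with 20 to 120 N. Pads are 22 mm wide; open, the fingers measure 114 mm over their backs; the gripper's body (76 mm by 85 mm) begins 54 mm behind the grasp point. The pads swing forward as they close: fully open they stand 13 mm farther back than shut.
Start: joints at [1.222, 0.353, 1.633, -0, 1.155, -0.002], TCP at [0.212, 0.588, 0.204] pointing down, gripper open.
Joint ranges: [-2.63, 2.63], [-0.92, 2.1], [0.06, 2.66], [-1.3, 4.44], [0, 2.69], [-3.02, 3.02]. Speed limits (rad/s): [2.22, 2.22, 2.79, 3.14, 3.14, 3.14].

### API

Orientations are given as a unit quaternion [x, y, z, w].
In Python, from cell import get_obs, capture, finish_job gives the robot as it stands.
- The arm moves only by the tool move_arm, never from a script. Its argument "motion" is a list of rows, each an object of numbers: "tx", "ty", "tz": the shift along the tool's x, y, z in units of 30 mm (1.0 is 30 mm); "rx", "ry", "rz": the turn, a rotation vector about the tool's x, y, z in units of 8 degrees (1.0 is 8 degrees). In form: [{"tx": .., "ty": .., "tz": .., "rx": .., "ry": .., "rz": ..}, ...]. A call has 1 to 20 rows; each row is the pose to reach, as a shift and turn from the pose commanded when the call began, along the tool's axes at that moment; what a row does not reach only later rows make up. A row lasts 1/10 s, in which the tool goes at most 50 mm and 8.59 degrees, less where a joint would pass 70% of its speed; a pose out of reach is approached as far as the arm can. A call with a gripper value outside its range is refused whole. "jaw" is the opening in per cent of the stroke, from 0 (shut) to 100 (fully open), set as the call begins (left out, the last holds). The fingers move at their own pace and stop on an object; the grip force is fixed at half the most. Time passes only in rows, so rows that repeat a pose let the fingers close. It gives the time, the measured TCP pose, the force and the opening at its end, in the units of the state.
- get_obs(): the state, without advancing time (a new reading comes with each control period).
- capture(name): name is "scene" or "top" or "wrist"; returns a dict with "img" (400x640x3 uint8, red, green, blue), "fx", "fy", "cx", "cy" (pixels), "dist" ([k1, k2, p1, p2, k3] as OpenCV has them; the pictures are not rectified), "world_from_camera" (4x4, takes a point from camera to world coordinates); the wrist camera has in their place "tool_from_camera" (4x4, takes a point from camera to tool coordinates, whose origin is the TCP and whose axes are the tool frame's). Camera axes: x right, y down, z forward; pixel columns grow to the right and rows downward; lengths in m; the calibration is good to about 2 mm. A picture is of the moment at which its call begins: read the wrist's pose just before it. There is no depth.
- finish_job(): hands the job in, once; it reports no verdict.
The state is a dict: "time_s": time; "qpos": joint angles; "joint_velocities": joint speeds; "joint_efforts": joint torques, N m; "ee_pos": TCP position; "tcp_rot": TCP orientation; "force": force on the tool from outside, world axes, zero at the start; "wrist_torque": the same for the moment, N m; "gripper_width": finger opening in m.
Only numpy, scipy, OpenCV 4.12 (cv2) and the standard library are available. Lean on these libraries where they do the work, as an engineer would, in place of code of your own. Each camera call takes 0.05 s, during which the arm holds its last target.

### The job

The carrier rack is going out on the van and one bin of brass nipples is still standing beside the vice. Set that bin into the empty bay of the rack, between its neighbours and with its low front wall facing out like theirs, and slide it fully home without shifting the other bins. Then swing the wire keeper bar over and press it fully down across the bin fronts so that nothing can slide out.

Things in the scene. Friction and masses are not known exactly. Their poses are not given: they have to be found in the camera images.
- loose_bin_mid (a point): Centre of the loose grey plastic bin, half-way up (25 mm below its rim): an open-topped box 90 mm long (its x axis), 44 wide (y), 50 high, walls 2.5 mm, with two brass nipples fixed inside, below the rim; about 0.25 kg. Its +x end (rear) is 50 mm high, both upright rear corners cut off at 45 degrees by 6 mm. It starts upright on the bench.
- loose_bin_front (a point): Middle of the loose bin's front face, half-way up: the -x end, 45 mm from its centre, a wall only 40 mm high with a small card holder on it.
- bay_seat (a point): Where the loose bin's centre lies when it is fully home in the empty bay; axes of the rack: x into the rack, z up. The bay is the 49 mm gap between two bins, its floor (black rubber liner) 25 mm below this point, 3 mm above the bench. Its mouth (plane of the bin fronts) is 45 mm in front (-x), the back wall 47 mm behind (+x). Either of the two middle bays may be the empty one.
- rack: Grey folded-steel tray for four bins side by side at 46.5 mm pitch, fixed to the bench; origin at the centre of its underside, x from its open front into it. 192 mm wide (204 over the keeper arms), 100 deep; cheeks 50 mm high with ears 85 mm high at the keeper's hinge, back wall 59 mm high. Before the 3 mm floor lies a ramp 14 mm long, full width.
- keeper_hinge (a point): Middle of the keeper's hinge line, 66 mm above the bench, 35 mm behind the plane of the bin fronts. Axes of the rack (x into the rack); the hinge line runs along y.
- keeper (a joint): Angle (rad) of the keeper, a U of 6 mm steel wire pivoted outside the rack's ears, its crossbar 54 mm from the hinge line. At 0 it leans 0.45 back beyond upright; at 0.45 it is upright; it grows as it swings towards the open front, to a stop at 2.70, the bar then across the bin fronts, 32 mm above the bench. Stiff: stays where left, moves at about 2 N. A bin standing out over 3 mm blocks it.
- keeper_tab (a point): Point on the thumb tab in the middle of the keeper's crossbar, 66 mm from the hinge line. The tab is a steel plate 44 mm wide (along the bar), 3 mm thick, in the plane of the U, reaching from the crossbar to 76 mm from the hinge line: push it over from behind, then press it down.
- bin_left_mid (a point): Centre of the bin at the rack's left end (same size as the loose bin, holds copper couplings), to be left in place.
- bin_inner_mid (a point): Centre of the bin in the other middle bay (same size, holds brass nipples), to be left in place.
- bin_right_mid (a point): Centre of the bin at the rack's right end (same size, holds copper couplings), to be left in place.

How it is judged:
On the way, in this order (a step that is already met when the one before it is completed fails the run):
1. the loose bin stands fully home in the empty bay, front outwards, with the keeper still up (x of loose_bin_mid in the frame of bay_seat between -0.005 and 0.005 m and y of loose_bin_mid in the frame of bay_seat between -0.007 and 0.007 m and z of loose_bin_mid in the frame of bay_seat between -0.004 and 0.004 m and value of joint keeper below 1.5 rad and x of loose_bin_front in the frame of bay_seat below -0.03 m), for 0.2 s.
2. the keeper bar is fully down (value of joint keeper above 2.6 rad), for 0.2 s.
At the end, for the whole second after the job is handed in: The loose bin stands upright and straight in the empty bay, low front wall outwards, its centre within 5 mm of fully home front to back and 7 mm sideways, down on the rack floor within 4 mm, and the keeper is at 2.6 rad or more (stop at 2.70) (x of loose_bin_mid in the frame of bay_seat between -0.005 and 0.005 m and y of loose_bin_mid in the frame of bay_seat between -0.007 and 0.007 m and z of loose_bin_mid in the frame of bay_seat between -0.004 and 0.004 m and angle between loose_bin_mid's own z axis and vertical below 0.06 rad and angle between the x axis of loose_bin_mid and the x axis of bay_seat, either way round below 0.08 rad and value of joint keeper above 2.6 rad and x of loose_bin_front in the frame of bay_seat below -0.03 m); the robot touches nothing.
It fails at once if a neighbouring bin is shifted by more than 7 mm (distance of any of bin_left_mid, bin_inner_mid, bin_right_mid from where it was at the start of the episode above 0.007 m).
It also fails if it takes over 66 s, if anything falls off the work surface, if the arm or the gripper's body presses on something with over 40 N, if the wrist force passes 120 N, or if a joint passes its speed limit or range.

## Working session

There is one attempt and no reset: what is moved stays moved. The work goes in short steps, Python scripts to look and compute and a tool call to move; the robot and the scene stay as the last step left them, time stands still between calls to the robot, and variables do not carry over. Pictures are saved under pics/ and viewed, and the job is handed in when it is done.

Besides the shell and the picture viewer there is one more tool, called after "Call:" as name([rows], argument=value, ...), one row to a line, values as JSON. move_arm: Moves the arm, as the interface text tells. Its arguments: {"type":"object","properties":{"motion":{"type":"array","items":{"type":"object","properties":{"tx":{"type":"number"},"ty":{"type":"number"},"tz":{"type":"number"},"rx":{"type":"number"},"ry":{"type":"number"},"rz":{"type":"number"}}}},"jaw":{"type":"number"}},"required":["motion"]}

```bash
ls; mkdir -p pics
python3 - <<'E'
from cell import get_obs,capture
import cv2,numpy as np,json
print(get_obs())
for n in ["scene","top","wrist"]:
    c=capture(n); cv2.imwrite(f"pics/{n}0.png",c["img"][:,:,::-1]); 
    print(n,{k:np.round(v,4).tolist() for k,v in c.items() if k!="img"})
E
```

```text
pics
{'time_s': 0.0, 'qpos': array([ 1.22161133e+00,  3.53661652e-01,  1.63414539e+00, -3.65615094e-05,
        1.15518591e+00, -2.42814207e-03]), 'joint_velocities': array([ 0.0012667 ,  0.00169072, -0.00012606, -0.00036926, -0.00082365,
       -0.00047695]), 'joint_efforts': array([ 4.77775520e-04, -6.05244541e+01, -3.42063081e+01,  1.42502613e-04,
        9.58588847e-03,  3.98285181e-06]), 'ee_pos': array([0.21225739, 0.58730441, 0.20374845]), 'tcp_rot': array([ 0.69699578, -0.12205354,  0.12190364, -0.69601675]), 'force': array([ 0.43707597, -0.02643406,  0.87814027]), 'wrist_torque': array([-0.04200078,  0.00765951, -0.05438891]), 'gripper_width': 0.08515737654369085}
scene {'fx': 371.2682, 'fy': 371.2682, 'cx': 322.8236, 'cy': 197.2434, 'dist': [-0.0097, 0.0, 0.0, 0.0, 0.0], 'world_from_camera': [[-0.4537, -0.6896, 0.5645, 0.0866], [-0.891, 0.339, -0.3021, 0.105], [0.017, -0.64, -0.7682, 0.753], [0.0, 0.0, 0.0, 1.0]]}
top {'fx': 415.1118, 'fy': 415.1118, 'cx': 323.9782, 'cy': 199.499, 'dist': [-0.0888, 0.0, 0.0, 0.0, 0.0], 'world_from_camera': [[-0.0221, -0.9875, 0.1558, 0.391], [-0.9996, 0.0194, -0.019, -0.1438], [0.0157, -0.1562, -0.9876, 0.9798], [0.0, 0.0, 0.0, 1.0]]}
wrist {'fx': 353.8978, 'fy': 353.8978, 'cx': 319.259, 'cy': 192.3947, 'dist': [-0.0582, 0.0, 0.0, 0.0, 0.0], 'tool_from_camera': [[0.0001, 0.963, 0.2697, -0.0688], [0.0003, -0.2697, 0.963, -0.1692], [1.0, -0.0, -0.0003, -0.0006], [0.0, 0.0, 0.0, 1.0]]}
```

View pics/scene0.png

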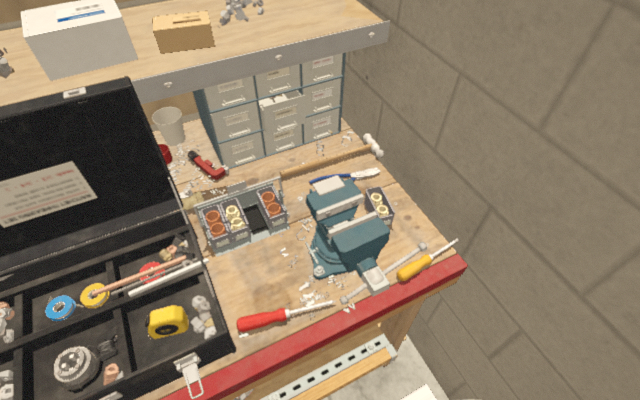

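View pics/top0.png

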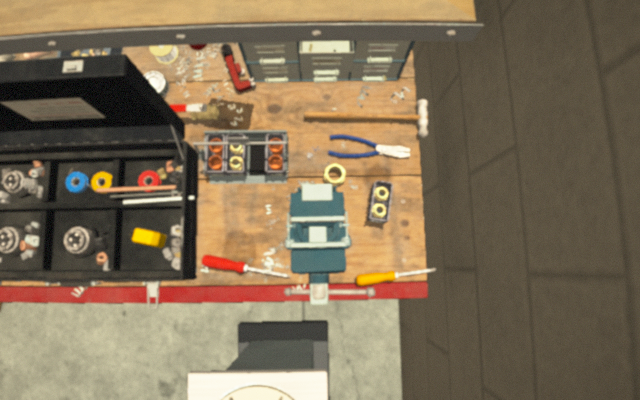

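View pics/wrist0.png

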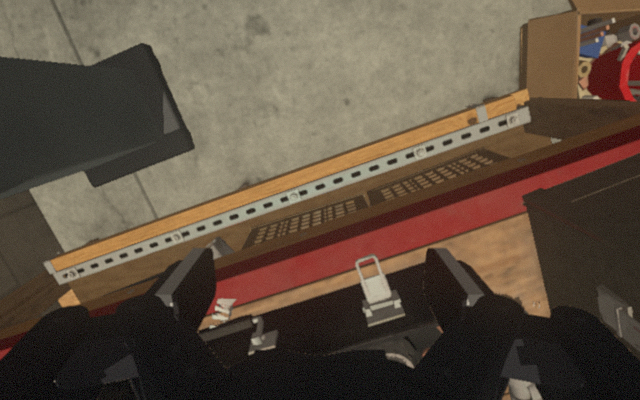

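```bash
cat > h.py <<'E'
import cv2,numpy as np
from cell import get_obs,capture
from scipy.spatial.transform import Rotation as R
def crop(c,x0,y0,x1,y1,name,s):
    im=c["img"][y0:y1,x0:x1,::-1]; im=cv2.resize(im,None,fx=s,fy=s,interpolation=cv2.INTER_CUBIC); cv2.imwrite(name,im)
def K(c): return np.array([[c["fx"],0,c["cx"]],[0,c["fy"],c["cy"]],[0,0,1.]])
def cam(c,obs=None):
    if "world_from_camera" in c: return np.array(c["world_from_camera"])
    T=np.eye(4);T[:3,:3]=R.from_quat(obs["tcp_rot"]).as_matrix();T[:3,3]=obs["ee_pos"]
    return T@np.array(c["tool_from_camera"])
def ray(c,uv,T):
    n=cv2.undistortPoints(np.array(uv,float).reshape(-1,1,2),K(c),np.array(c["dist"])).reshape(-1,2)
    d=np.c_[n,np.ones(len(n))]@T[:3,:3].T
    return T[:3,3],d
def atz(c,uv,z,T):
    o,d=ray(c,uv,T); z=np.broadcast_to(z,len(d)); s=(z-o[2])/d[:,2]; return o+d*s[:,None]
def proj(c,P,T):
    Ti=np.linalg.inv(T); rv,_=cv2.Rodrigues(Ti[:3,:3])
    return cv2.projectPoints(np.array(P,float).reshape(-1,3),rv,Ti[:3,3],K(c),np.array(c["dist"]))[0].reshape(-1,2)
E
python3 - <<'E'
from h import *
c=capture("top"); crop(c,190,120,300,195,"pics/t1.png",7); crop(c,345,165,415,240,"pics/t2.png",8)
c=capture("scene"); crop(c,185,165,305,260,"pics/s1.png",6); crop(c,350,170,420,240,"pics/s2.png",8)
E
```

```text
(no output)
```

View pics/t1.png

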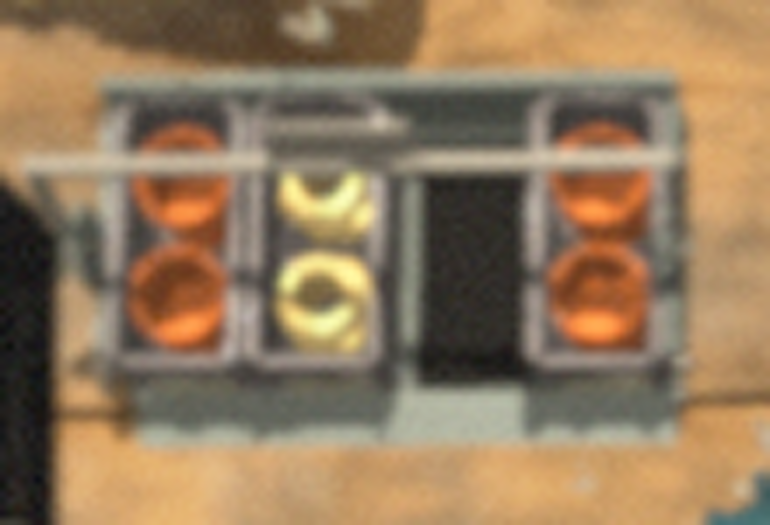

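View pics/t2.png

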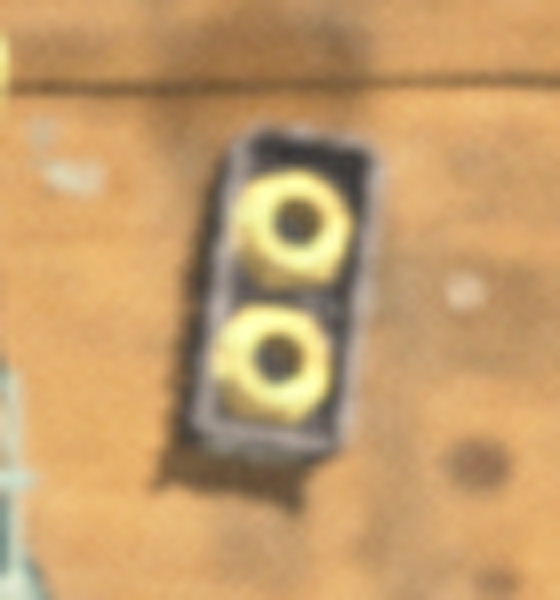

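View pics/s1.png

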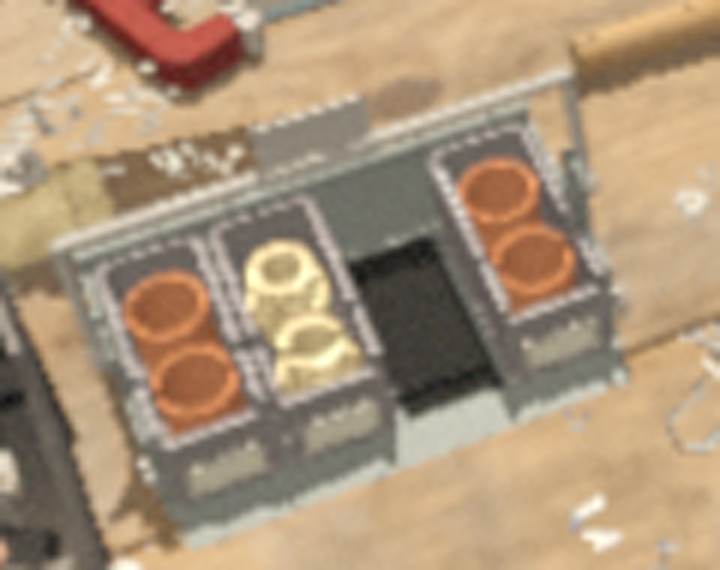

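View pics/s2.png

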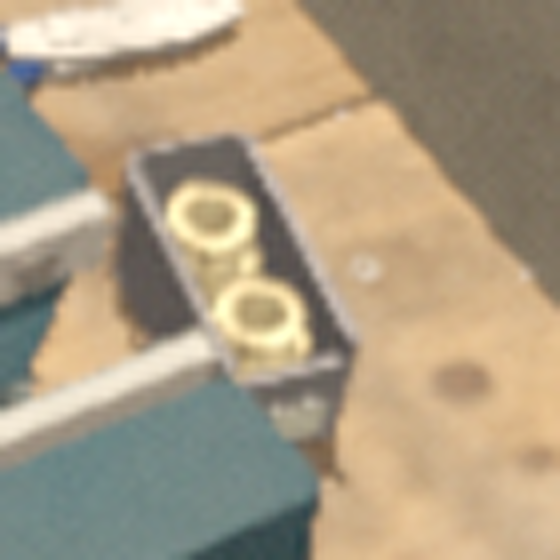

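Run:
```python
from h import *
c=capture("top");T=cam(c)
def f(p,x0,y0,s): return (np.array(p,float)+.5)/s-.5+[x0,y0]
L=f([(228,150),(190,440),(380,165),(342,450)],345,165,8)
print(np.round(atz(c,L,[.05,.04,.05,.04],T),4))
Rk=f([(110,97),(110,365),(670,95),(670,365), (400,180),(395,355),(527,110),(527,365)],190,120,7)
print(np.round(atz(c,Rk,.053,T),4))
print('wire',np.round(atz(c,f([(25,163),(685,156)],190,120,7),.066+.0486,T),4))
print('ramp',np.round(atz(c,f([(135,440),(675,440)],190,120,7),.0,T),4))
c=capture("scene");T=cam(c)
S=f([(130,155),(245,138),(355,345),(238,382)],350,170,8)
print(np.round(atz(c,S,[.05,.05,.05,.04],T),4))
Rk=f([(98,268),(170,443),(545,128),(605,290),(320,198),(390,375),(435,158),(505,320)],185,165,6)
print(np.round(atz(c,Rk,.053,T),4))
```

```text
[[ 0.5731 -0.2749  0.05  ]
 [ 0.491  -0.262   0.04  ]
 [ 0.5679 -0.3185  0.05  ]
 [ 0.4872 -0.3055  0.04  ]]
[[ 0.6986  0.1116  0.053 ]
 [ 0.6071  0.109   0.053 ]
 [ 0.6951 -0.0752  0.053 ]
 [ 0.6032 -0.0747  0.053 ]
 [ 0.6677  0.0142  0.053 ]
 [ 0.6084  0.0152  0.053 ]
 [ 0.6909 -0.0278  0.053 ]
 [ 0.6042 -0.028   0.053 ]]
wire [[ 0.6575  0.1206  0.1146]
 [ 0.6551 -0.0843  0.1146]]
ramp [[ 0.5928  0.1141  0.    ]
 [ 0.589  -0.0723  0.    ]]
[[ 0.5796 -0.281   0.05  ]
 [ 0.5696 -0.3175  0.05  ]
 [ 0.4852 -0.3024  0.05  ]
 [ 0.4948 -0.2687  0.04  ]]
[[ 0.6956  0.1065  0.053 ]
 [ 0.6026  0.1046  0.053 ]
 [ 0.6864 -0.0802  0.053 ]
 [ 0.597  -0.0689  0.053 ]
 [ 0.6914  0.0163  0.053 ]
 [ 0.5957  0.0208  0.053 ]
 [ 0.6911 -0.0332  0.053 ]
 [ 0.6006 -0.0282  0.053 ]]
```

Run:
```python
from h import *
c=capture("top"); crop(c,270,165,410,265,"pics/t3.png",5.5)
c=capture("scene"); crop(c,300,165,430,285,"pics/s3.png",5)
o=get_obs();print(np.round(R.from_quat(o["tcp_rot"]).as_matrix(),3))
```

```text
[[ 0.94 -0.    0.34]
 [-0.34 -0.    0.94]
 [-0.   -1.   -0.  ]]
```

View pics/t3.png

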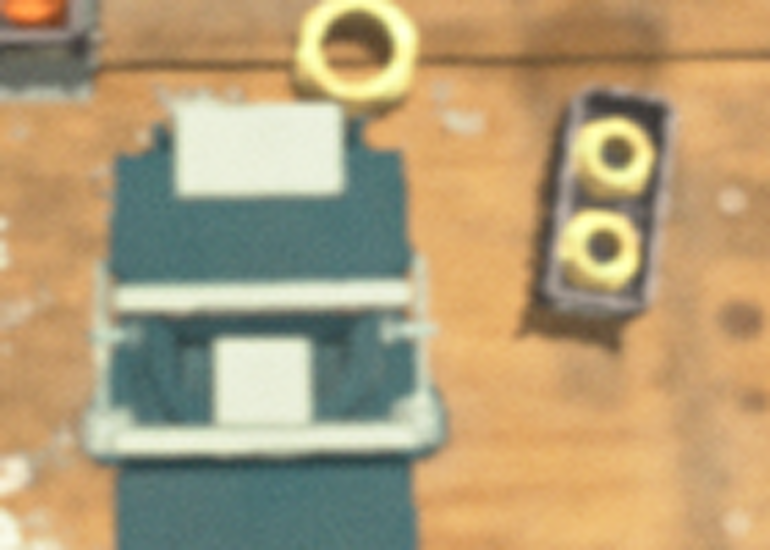

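View pics/s3.png

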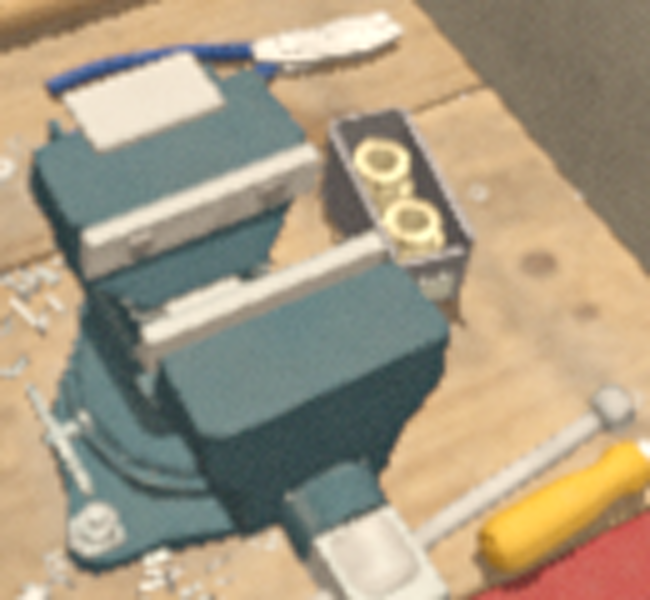

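```bash
cat >> h.py <<'E'
def tri(obsv):
    A=np.zeros((3,3));b=np.zeros(3)
    for c,uv,T in obsv:
        o,d=ray(c,[uv],T);d=d[0]/np.linalg.norm(d[0]);M=np.eye(3)-np.outer(d,d);A+=M;b+=M@o
    return np.linalg.solve(A,b)
E
python3 - <<'E'
from h import *
a=capture("top");b=capture("scene")
for p,q in [((345,218.6),(363.5,196)),((345,244),(377,213)),((363-18.0,244),(377,213))]: print(tri([(a,p,cam(a)),(b,q,cam(b))]))
E
```

```text
[ 0.47977985 -0.19977302  0.17189987]
[ 0.4293985  -0.19892725  0.17454508]
[ 0.4293985  -0.19892725  0.17454508]
```

```bash
cat >> h.py <<'E'
def to(pos,yaw=None,pitch=0,o=None):
    """world target tcp pos, tool-x yaw -> row"""
    o=o or get_obs(); M=R.from_quat(o["tcp_rot"]); t=M.inv().apply(np.array(pos)-o["ee_pos"])/.03
    r=np.zeros(3)
    if yaw is not None:
        cy,sy=np.cos(yaw),np.sin(yaw)
        Rt=np.array([[cy,0,-sy],[sy,0,cy],[0,-1,0]],float)
        # columns: x=(c,s,0), y=(0,0,-1), z=(-s,c,0)
        Rt=R.from_matrix(np.column_stack([[cy,sy,0],[0,0,-1],[-sy,cy,0]]))*R.from_rotvec([0,0,pitch])
        r=(M.inv()*Rt).as_rotvec(degrees=True)/8
    print("row t",np.round(t,3),"r",np.round(r,3)); return t,r
E
python3 - <<'E'
from h import *
to((0.212,.588,.36),-.157); to((.40,.1,.36),-.157); to((0.51,-.285,.25),-.157)
E
```

```text
row t [-1.600e-02 -5.185e+00  2.000e-03] r [ 0.    -1.359  0.   ]
row t [ 11.407  -5.184 -13.167] r [ 0.    -1.359  0.   ]
row t [ 19.217  -1.517 -23.989] r [ 0.    -1.359  0.   ]
```

Call:
move_arm([
  {"ty": -1.7},
  {"ty": -3.4},
  {"ty": -5.2},
  {"tx": 2.8,"ty": -5.2,"tz": -3.3,"ry": -0.4},
  {"tx": 5.6,"ty": -5.2,"tz": -6.6,"ry": -0.8},
  {"tx": 8.4,"ty": -5.2,"tz": -9.9,"ry": -1.36},
  {"tx": 11.4,"ty": -5.2,"tz": -13.2,"ry": -1.36},
  {"tx": 11.4,"ty": -5.2,"tz": -13.2,"ry": -1.36},
  {"tx": 11.4,"ty": -5.2,"tz": -13.2,"ry": -1.36},
  {"tx": 11.4,"ty": -5.2,"tz": -13.2,"ry": -1.36},
  {"tx": 11.4,"ty": -5.2,"tz": -13.2,"ry": -1.36},
  {"tx": 11.4,"ty": -5.2,"tz": -13.2,"ry": -1.36},
], jaw=90)

```text
invalid input at $.motion[0]: expected keys tx, ty, tz, rx, ry, rz
```

Run:
```python
from h import *
o=get_obs();print(o["ee_pos"],o["time_s"],o["qpos"])
to((0.40,.1,.36),-.157);to((0.51,-.285,.25),-.157)
```

```text
[0.21242737 0.58778925 0.20446113] 0.55 [ 1.22160309e+00  3.53021960e-01  1.63341426e+00 -3.13302553e-06
  1.15518374e+00 -2.38183424e-03]
row t [ 11.407  -5.184 -13.167] r [ 0.    -1.359  0.   ]
row t [ 19.217  -1.517 -23.989] r [ 0.    -1.359  0.   ]
```

Call:
move_arm([
  {"tx": 0,"ty": -1.7,"tz": 0,"rx": 0,"ry": 0,"rz": 0},
  {"tx": 0,"ty": -3.4,"tz": 0,"rx": 0,"ry": 0,"rz": 0},
  {"tx": 0,"ty": -5.2,"tz": 0,"rx": 0,"ry": 0,"rz": 0},
  {"tx": 11.4,"ty": -5.2,"tz": -13.2,"rx": 0,"ry": -1.36,"rz": 0},
  {"tx": 11.4,"ty": -5.2,"tz": -13.2,"rx": 0,"ry": -1.36,"rz": 0},
  {"tx": 11.4,"ty": -5.2,"tz": -13.2,"rx": 0,"ry": -1.36,"rz": 0},
  {"tx": 11.4,"ty": -5.2,"tz": -13.2,"rx": 0,"ry": -1.36,"rz": 0},
  {"tx": 11.4,"ty": -5.2,"tz": -13.2,"rx": 0,"ry": -1.36,"rz": 0},
  {"tx": 11.4,"ty": -5.2,"tz": -13.2,"rx": 0,"ry": -1.36,"rz": 0},
  {"tx": 11.4,"ty": -5.2,"tz": -13.2,"rx": 0,"ry": -1.36,"rz": 0},
  {"tx": 11.4,"ty": -5.2,"tz": -13.2,"rx": 0,"ry": -1.36,"rz": 0},
  {"tx": 11.4,"ty": -5.2,"tz": -13.2,"rx": 0,"ry": -1.36,"rz": 0},
  {"tx": 11.4,"ty": -5.2,"tz": -13.2,"rx": 0,"ry": -1.36,"rz": 0},
  {"tx": 11.4,"ty": -5.2,"tz": -13.2,"rx": 0,"ry": -1.36,"rz": 0},
  {"tx": 11.4,"ty": -5.2,"tz": -13.2,"rx": 0,"ry": -1.36,"rz": 0},
  {"tx": 11.4,"ty": -5.2,"tz": -13.2,"rx": 0,"ry": -1.36,"rz": 0},
  {"tx": 11.4,"ty": -5.2,"tz": -13.2,"rx": 0,"ry": -1.36,"rz": 0},
], jaw=90)

```text
time_s: 2.25
ee_pos: [0.3992, 0.0998, 0.3605]
tcp_rot: [-0.705, 0.055, -0.055, 0.705]
force: [0.3, 0.3, 0.7]
gripper_width: 0.0766
```

Run:
```python
from h import *
o=get_obs();print(o["ee_pos"],o["time_s"],o["qpos"])
to((0.57,-.03,.25),-.0);to((0.51,-.285,.25),-.157)
c=capture("wrist"); cv2.imwrite("pics/w1.png",c["img"][:,:,::-1])
```

```text
[0.39920458 0.09981689 0.36049104] 2.25 [ 2.41035932e-01 -1.22735498e-01  1.83546798e+00  3.76390621e-04
  1.42889147e+00 -1.17351636e+00]
row t [ 6.298  3.681 -3.389] r [-2.000e-03 -1.119e+00 -1.000e-03]
row t [  5.646   3.678 -12.097] r [-0.002  0.005 -0.001]
```

View pics/w1.png

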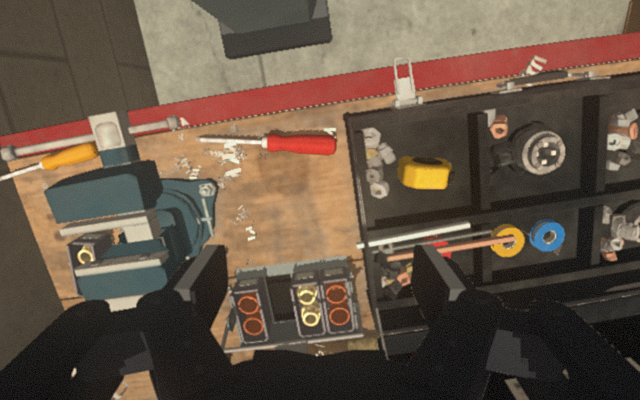

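Call:
move_arm([
  {"tx": 5.5,"ty": 3.7,"tz": -2.5,"rx": 0,"ry": -1.0,"rz": 0},
  {"tx": 5.5,"ty": 3.7,"tz": -2.5,"rx": 0,"ry": -1.0,"rz": 0},
  {"tx": 5.5,"ty": 3.7,"tz": -2.5,"rx": 0,"ry": -1.0,"rz": 0},
  {"tx": 5.5,"ty": 3.7,"tz": -2.5,"rx": 0,"ry": -1.0,"rz": 0},
  {"tx": 5.5,"ty": 3.7,"tz": -2.5,"rx": 0,"ry": -1.0,"rz": 0},
  {"tx": 5.5,"ty": 3.7,"tz": -2.5,"rx": 0,"ry": -1.0,"rz": 0},
  {"tx": 5.5,"ty": 3.7,"tz": -2.5,"rx": 0,"ry": -1.0,"rz": 0},
  {"tx": 5.5,"ty": 3.7,"tz": -2.5,"rx": 0,"ry": -1.0,"rz": 0},
])

```text
time_s: 3.1
ee_pos: [0.5503, 0.0005, 0.2508]
tcp_rot: [-0.707, 0.005, -0.006, 0.707]
force: [0.5, -0.1, 0.7]
gripper_width: 0.0767
```

Run:
```python
from h import *
import pickle
o=get_obs();print(o["ee_pos"],o["time_s"],o["qpos"])
c=capture("wrist"); cv2.imwrite("pics/w2.png",c["img"][:,:,::-1]); pickle.dump((o,c),open("w2.pkl","wb"))
to((0.51,-.285,.25),-.157)
```

```text
[5.50310575e-01 4.82331460e-04 2.50786410e-01] 3.1 [-2.00962390e-03  1.93094706e-01  1.74308636e+00  2.55847769e-04
  1.20399100e+00 -1.55701432e+00]
row t [-1.195  0.026 -9.532] r [-0.002  1.01   0.013]
```

View pics/w2.png

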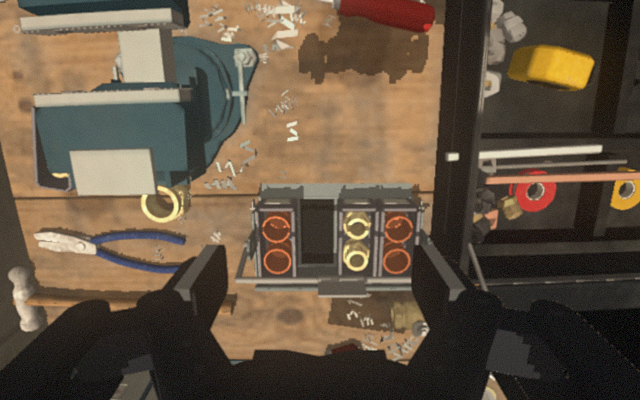

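Run:
```python
from h import *
import pickle
o,c=pickle.load(open("w2.pkl","rb"))
crop(c,225,175,445,305,"pics/w2c.png",3.6)
```

```text
(no output)
```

View pics/w2c.png

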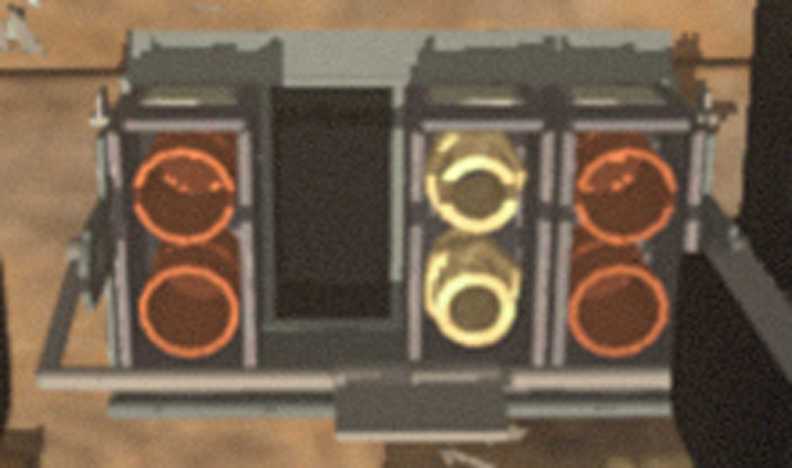

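Call:
move_arm([
  {"tx": -1.2,"ty": 0,"tz": -9.5,"rx": 0,"ry": 1.0,"rz": 0},
  {"tx": -1.2,"ty": 0,"tz": -9.5,"rx": 0,"ry": 1.0,"rz": 0},
  {"tx": -1.2,"ty": 0,"tz": -9.5,"rx": 0,"ry": 1.0,"rz": 0},
  {"tx": -1.2,"ty": 0,"tz": -9.5,"rx": 0,"ry": 1.0,"rz": 0},
  {"tx": -1.2,"ty": 0,"tz": -9.5,"rx": 0,"ry": 1.0,"rz": 0},
  {"tx": -1.2,"ty": 0,"tz": -9.5,"rx": 0,"ry": 1.0,"rz": 0},
  {"tx": -1.2,"ty": 0,"tz": -9.5,"rx": 0,"ry": 1.0,"rz": 0},
  {"tx": -1.2,"ty": 0,"tz": -9.5,"rx": 0,"ry": 1.0,"rz": 0},
  {"tx": -1.2,"ty": 0,"tz": -9.5,"rx": 0,"ry": 1.0,"rz": 0},
])

```text
time_s: 4.05
ee_pos: [0.51, -0.2838, 0.2501]
tcp_rot: [-0.705, 0.055, -0.055, 0.705]
force: [-0.4, 0.1, 0.1]
gripper_width: 0.0769
```

Run:
```python
from h import *
import pickle
o=get_obs();print(o["ee_pos"],o["time_s"],o["qpos"])
c=capture("wrist"); cv2.imwrite("pics/w3.png",c["img"][:,:,::-1]); pickle.dump((o,c),open("w3.pkl","wb"))
crop(c,240,130,400,250,"pics/w3c.png",5)
```

```text
[ 0.50996879 -0.28376401  0.250131  ] 4.05 [-5.10625425e-01  2.47973725e-01  1.67427320e+00  4.80561794e-04
  1.21875647e+00 -1.92558815e+00]
```

View pics/w3.png

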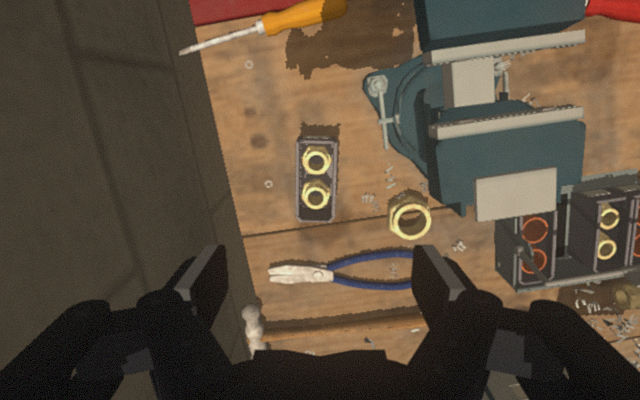

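View pics/w3c.png

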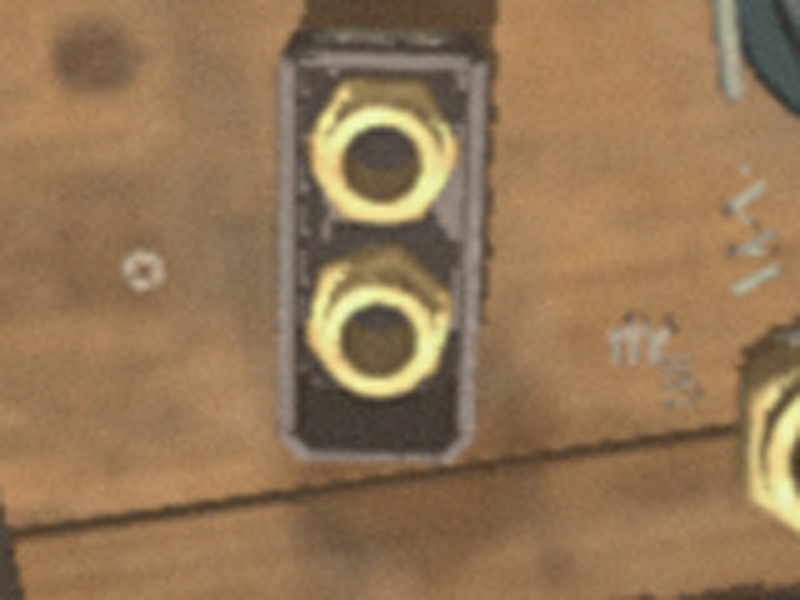

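Run:
```python
from h import *
import pickle
def f(p,x0,y0,s): return (np.array(p,float)+.5)/s-.5+[x0,y0]
o,c=pickle.load(open("w3.pkl","rb"));T=cam(c,o)
P=atz(c,f([(281,70),(279,430),(488,75),(472,435),(305,461),(447,461)],240,130,5),.05,T);print(np.round(P,4))
print('front',np.round(atz(c,f([(290,55),(485,58)],240,130,5),.04,T),4))
o,c=pickle.load(open("w2.pkl","rb"));T=cam(c,o)
print(np.round(atz(c,f([(108,130),(117,365),(250,130),(256,365),(411,130),(409,355),(697,130),(688,250)],225,175,3.6),.053,T),4))
print('front',np.round(atz(c,f([(115,121),(245,121),(415,121),(545,121),(565,121),(690,121)],225,175,3.6),.043,T),4))
print('liner',np.round(atz(c,f([(275,88),(392,88),(275,318),(392,318)],225,175,3.6),.003,T),4))
print('ramp',np.round(atz(c,f([(130,32),(672,32)],225,175,3.6),.0,T),4))
hz=.066+.054*np.cos(.45)
print('bar',np.round(atz(c,f([(40,380),(670,380)],225,175,3.6),hz,T),4),hz)
print('tab end',np.round(atz(c,f([(337,437),(507,433)],225,175,3.6),.066+.076*np.cos(.45),T),4))
```

```text
[[ 0.488  -0.3057  0.05  ]
 [ 0.5664 -0.3199  0.05  ]
 [ 0.4958 -0.2631  0.05  ]
 [ 0.5741 -0.2779  0.05  ]
 [ 0.5744 -0.3155  0.05  ]
 [ 0.5793 -0.2843  0.05  ]]
front [[ 0.4864 -0.3041  0.04  ]
 [ 0.4935 -0.263   0.04  ]]
[[ 0.6041 -0.0716  0.053 ]
 [ 0.684  -0.0742  0.053 ]
 [ 0.6048 -0.0284  0.053 ]
 [ 0.6846 -0.0294  0.053 ]
 [ 0.6056  0.0205  0.053 ]
 [ 0.6818  0.0198  0.053 ]
 [ 0.6071  0.1078  0.053 ]
 [ 0.6468  0.1075  0.053 ]]
front [[ 0.6046 -0.0712  0.043 ]
 [ 0.6052 -0.0307  0.043 ]
 [ 0.606   0.0223  0.043 ]
 [ 0.6067  0.0628  0.043 ]
 [ 0.6068  0.0691  0.043 ]
 [ 0.6075  0.1084  0.043 ]]
liner [[ 0.6067 -0.0233  0.003 ]
 [ 0.6073  0.0167  0.003 ]
 [ 0.6934 -0.026   0.003 ]
 [ 0.6941  0.0163  0.003 ]]
ramp [[ 0.5869 -0.0723  0.    ]
 [ 0.5898  0.1125  0.    ]]
bar [[ 0.6543 -0.0827  0.1146]
 [ 0.6571  0.0872  0.1146]] 0.11462414352704456
tab end [[ 0.6603 -0.0027  0.1344]
 [ 0.6599  0.0407  0.1344]]
```

Run:
```python
from h import *
to((.5009,-.2859,.06),-.175);to((.5009,-.2859,.012),-.175)
```

```text
row t [-0.294  6.334 -0.123] r [-0.001  0.14   0.004]
row t [-0.295  7.934 -0.124] r [-0.001  0.14   0.004]
```

Call:
move_arm([
  {"tx": -0.295,"ty": 1.0,"tz": -0.124,"rx": 0,"ry": 0.14,"rz": 0},
  {"tx": -0.295,"ty": 2.5,"tz": -0.124,"rx": 0,"ry": 0.14,"rz": 0},
  {"tx": -0.295,"ty": 4.0,"tz": -0.124,"rx": 0,"ry": 0.14,"rz": 0},
  {"tx": -0.295,"ty": 5.2,"tz": -0.124,"rx": 0,"ry": 0.14,"rz": 0},
  {"tx": -0.295,"ty": 6.2,"tz": -0.124,"rx": 0,"ry": 0.14,"rz": 0},
  {"tx": -0.295,"ty": 7.0,"tz": -0.124,"rx": 0,"ry": 0.14,"rz": 0},
  {"tx": -0.295,"ty": 7.6,"tz": -0.124,"rx": 0,"ry": 0.14,"rz": 0},
  {"tx": -0.295,"ty": 7.93,"tz": -0.124,"rx": 0,"ry": 0.14,"rz": 0},
  {"tx": -0.295,"ty": 7.93,"tz": -0.124,"rx": 0,"ry": 0.14,"rz": 0},
])

```text
time_s: 5.0
ee_pos: [0.5001, -0.286, 0.0107]
tcp_rot: [-0.704, 0.062, -0.061, 0.705]
force: [0.5, -0.3, -0.1]
gripper_width: 0.077
```

Run:
```python
from h import *
o=get_obs();print(o["ee_pos"],o["force"])
c=capture("wrist"); cv2.imwrite("pics/w4.png",c["img"][:,:,::-1])
c=capture("scene"); crop(c,280,100,460,280,"pics/s4.png",3.3)
```

```text
[ 0.50012936 -0.28603708  0.01072845] [ 0.49239328 -0.27893951 -0.09580053]
```

View pics/w4.png

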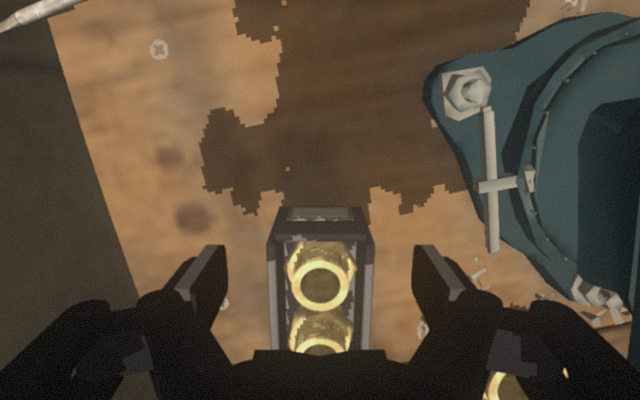

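View pics/s4.png

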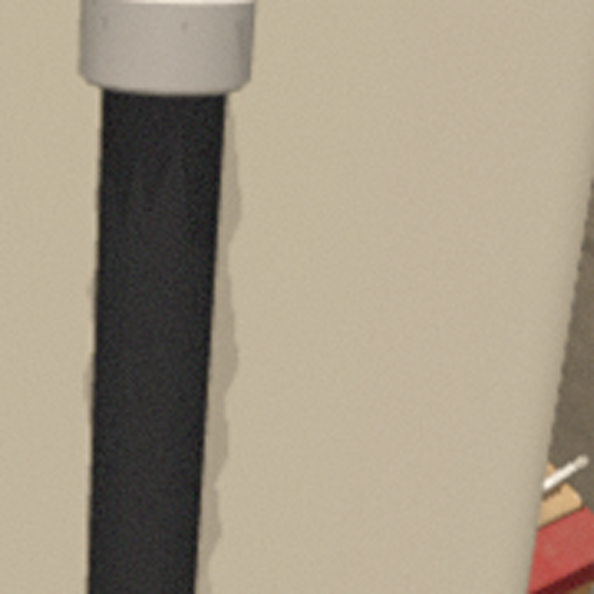

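Call:
move_arm([
  {"tx": 0,"ty": 0,"tz": 0,"rx": 0,"ry": 0,"rz": 0},
  {"tx": 0,"ty": 0,"tz": 0,"rx": 0,"ry": 0,"rz": 0},
  {"tx": 0,"ty": 0,"tz": 0,"rx": 0,"ry": 0,"rz": 0},
  {"tx": 0,"ty": 0,"tz": 0,"rx": 0,"ry": 0,"rz": 0},
  {"tx": 0,"ty": 0,"tz": 0,"rx": 0,"ry": 0,"rz": 0},
  {"tx": 0,"ty": 0,"tz": 0,"rx": 0,"ry": 0,"rz": 0},
  {"tx": 0,"ty": 0,"tz": 0,"rx": 0,"ry": 0,"rz": 0},
], jaw=0)

```text
time_s: 5.8
ee_pos: [0.5012, -0.2877, 0.0129]
tcp_rot: [0.705, -0.062, 0.063, -0.704]
force: [-1.4, 1.6, 7.4]
gripper_width: 0.0421
```

Run:
```python
from h import *
o=get_obs();print(o["ee_pos"],o["force"],o["gripper_width"])
c=capture("wrist"); cv2.imwrite("pics/w5.png",c["img"][:,:,::-1])
```

```text
[ 0.50116439 -0.28767596  0.0128791 ] [-1.44822108  1.60671589  7.35095754] 0.04205051204536521
```

View pics/w5.png

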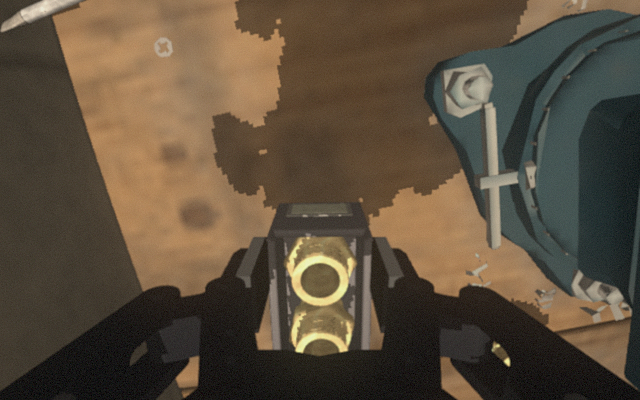

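Run:
```python
from h import *
to((.5009,-.2859,.26),-.175);to((.515,-.0036,.26),-.016)
```

```text
row t [-5.000e-03 -8.237e+00  5.400e-02] r [ 0.003 -0.011  0.011]
row t [-1.196 -8.243  9.4  ] r [ 0.004 -1.15   0.011]
```

Call:
move_arm([
  {"tx": 0,"ty": -0.3,"tz": 0,"rx": 0,"ry": 0,"rz": 0},
  {"tx": 0,"ty": -0.8,"tz": 0,"rx": 0,"ry": 0,"rz": 0},
  {"tx": 0,"ty": -1.8,"tz": 0,"rx": 0,"ry": 0,"rz": 0},
  {"tx": 0,"ty": -3.0,"tz": 0,"rx": 0,"ry": 0,"rz": 0},
  {"tx": 0,"ty": -4.5,"tz": 0,"rx": 0,"ry": 0,"rz": 0},
  {"tx": 0,"ty": -6.0,"tz": 0,"rx": 0,"ry": 0,"rz": 0},
  {"tx": 0,"ty": -7.4,"tz": 0,"rx": 0,"ry": 0,"rz": 0},
  {"tx": 0,"ty": -8.2,"tz": 0,"rx": 0,"ry": 0,"rz": 0},
  {"tx": -0.1,"ty": -8.2,"tz": 1.0,"rx": 0,"ry": -0.15,"rz": 0},
  {"tx": -0.3,"ty": -8.2,"tz": 2.2,"rx": 0,"ry": -0.3,"rz": 0},
  {"tx": -0.5,"ty": -8.2,"tz": 3.5,"rx": 0,"ry": -0.5,"rz": 0},
  {"tx": -0.7,"ty": -8.2,"tz": 4.8,"rx": 0,"ry": -0.7,"rz": 0},
  {"tx": -0.9,"ty": -8.2,"tz": 6.1,"rx": 0,"ry": -0.9,"rz": 0},
  {"tx": -1.0,"ty": -8.2,"tz": 7.3,"rx": 0,"ry": -1.0,"rz": 0},
  {"tx": -1.1,"ty": -8.2,"tz": 8.4,"rx": 0,"ry": -1.1,"rz": 0},
  {"tx": -1.2,"ty": -8.2,"tz": 9.1,"rx": 0,"ry": -1.15,"rz": 0},
  {"tx": -1.2,"ty": -8.2,"tz": 9.4,"rx": 0,"ry": -1.15,"rz": 0},
  {"tx": -1.2,"ty": -8.2,"tz": 9.4,"rx": 0,"ry": -1.15,"rz": 0},
])

```text
time_s: 7.65
ee_pos: [0.5146, -0.0028, 0.2583]
tcp_rot: [0.707, -0.005, 0.005, -0.707]
force: [0.6, 0.1, -3.0]
gripper_width: 0.0422
```

Run:
```python
from h import *
import pickle
o=get_obs();print(o["ee_pos"],o["force"],o["gripper_width"],R.from_quat(o["tcp_rot"]).as_matrix())
c=capture("wrist"); cv2.imwrite("pics/w6.png",c["img"][:,:,::-1]); pickle.dump((o,c),open("w6.pkl","wb"))
to((.515,-.0036,.02),-.016)
```

```text
[ 0.51456033 -0.00277252  0.25833569] [ 0.63745173  0.12963097 -2.96575874] 0.042220048627233116 [[ 9.99894362e-01  8.19361798e-04  1.45118526e-02]
 [-1.45117907e-02 -8.15317686e-05  9.99894695e-01]
 [ 8.20458692e-04 -9.99999661e-01 -6.96327488e-05]]
row t [1.300e-02 7.938e+00 5.000e-03] r [0.003 0.006 0.004]
```

View pics/w6.png

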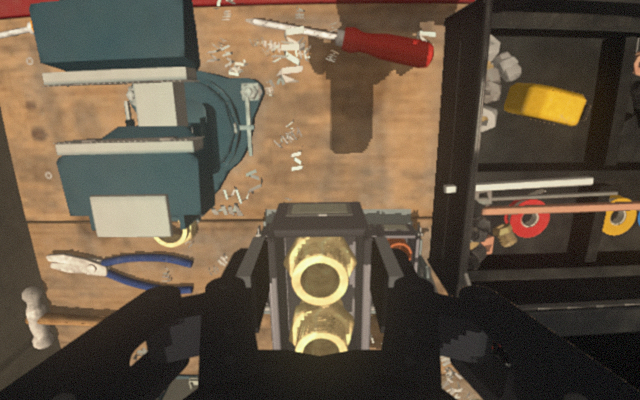

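Run:
```python
from h import *
import pickle
o,c=pickle.load(open("w6.pkl","rb"))
crop(c,250,190,390,290,"pics/w6c.png",5.7)
# expected points for bin: centre tool offset: bin center at x=+.033, tool y: rim 38mm above TCP (y=-.038)
Tt=np.array(c["tool_from_camera"])
for yb,nm in [(-.038,'h38')]:
  for xo in (-.0,):
    pts=[(-.012,-.028,-.022),(-.012,-.028,.022),(-.012,.012,-.022),(-.012,.012,.022),(-.012,-.038,-.022),(-.012,-.038,.022),(.01,-.038,-.022),(.01,-.038,.022)]
    print(np.round((proj(c,pts,Tt)-[250,190])*5.7,0).tolist())
```

```text
[[109.0, 237.0], [694.0, 237.0], [166.0, 77.0], [634.0, 77.0], [89.0, 290.0], [714.0, 290.0], [103.0, 566.0], [700.0, 566.0]]
```

View pics/w6c.png

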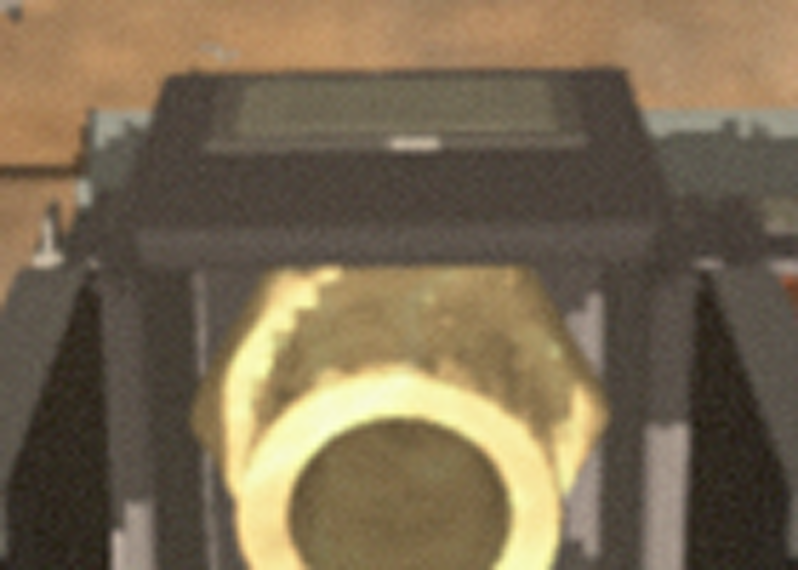

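Call:
move_arm([
  {"tx": 0,"ty": 1.0,"tz": 0,"rx": 0,"ry": 0,"rz": 0},
  {"tx": 0,"ty": 2.3,"tz": 0,"rx": 0,"ry": 0,"rz": 0},
  {"tx": 0,"ty": 3.6,"tz": 0,"rx": 0,"ry": 0,"rz": 0},
  {"tx": 0,"ty": 4.9,"tz": 0,"rx": 0,"ry": 0,"rz": 0},
  {"tx": 0,"ty": 6.0,"tz": 0,"rx": 0,"ry": 0,"rz": 0},
  {"tx": 0,"ty": 6.9,"tz": 0,"rx": 0,"ry": 0,"rz": 0},
  {"tx": 0,"ty": 7.5,"tz": 0,"rx": 0,"ry": 0,"rz": 0},
  {"tx": 0,"ty": 7.8,"tz": 0,"rx": 0,"ry": 0,"rz": 0},
  {"tx": 0,"ty": 7.96,"tz": 0,"rx": 0,"ry": 0,"rz": 0},
  {"tx": 0,"ty": 7.96,"tz": 0,"rx": 0,"ry": 0,"rz": 0},
])

```text
time_s: 8.7
ee_pos: [0.5148, -0.004, 0.0189]
tcp_rot: [0.707, -0.006, 0.006, -0.707]
force: [1.2, 0.0, -1.6]
gripper_width: 0.0422
```

Run:
```python
from h import *
o=get_obs();print(o["ee_pos"],o["force"],o["gripper_width"])
c=capture("wrist"); cv2.imwrite("pics/w7.png",c["img"][:,:,::-1])
c=capture("scene"); cv2.imwrite("pics/s7.png",c["img"][:,:,::-1])
c=capture("top"); crop(c,190,110,330,210,"pics/t7.png",5.6)
```

```text
[ 0.51476471 -0.00396923  0.01893151] [ 1.20355811  0.01593746 -1.57000348] 0.04224361636284708
```

View pics/w7.png

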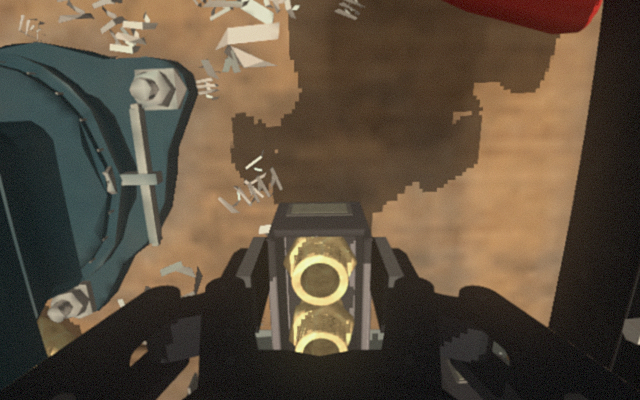

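View pics/s7.png

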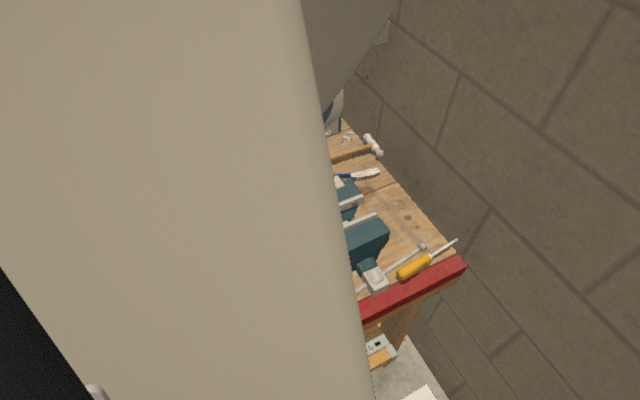

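View pics/t7.png

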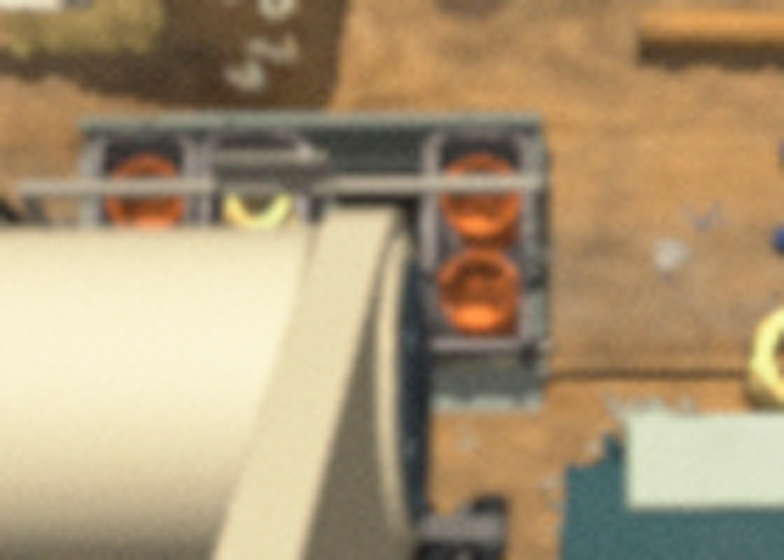

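Call:
move_arm([
  {"tx": 0.2,"ty": 0,"tz": 0.025,"rx": 0,"ry": 0,"rz": 0},
  {"tx": 0.4,"ty": 0,"tz": 0.025,"rx": 0,"ry": 0,"rz": 0},
  {"tx": 0.6,"ty": 0,"tz": 0.025,"rx": 0,"ry": 0,"rz": 0},
  {"tx": 0.8,"ty": 0,"tz": 0.025,"rx": 0,"ry": 0,"rz": 0},
  {"tx": 1.0,"ty": 0,"tz": 0.025,"rx": 0,"ry": 0,"rz": 0},
])

```text
time_s: 9.35
ee_pos: [0.5452, -0.0031, 0.0188]
tcp_rot: [0.707, -0.006, 0.006, -0.707]
force: [-0.1, -0.6, -2.3]
gripper_width: 0.0421
```

Run:
```python
from h import *
o=get_obs();print(o["ee_pos"],o["force"],o["wrist_torque"])
c=capture("wrist"); crop(c,200,180,440,380,"pics/w8.png",3.2)
```

```text
[ 0.54523289 -0.00312748  0.01879355] [-0.09129315 -0.6118216  -2.29623927] [0.04081278 0.11005938 0.04391667]
```

View pics/w8.png

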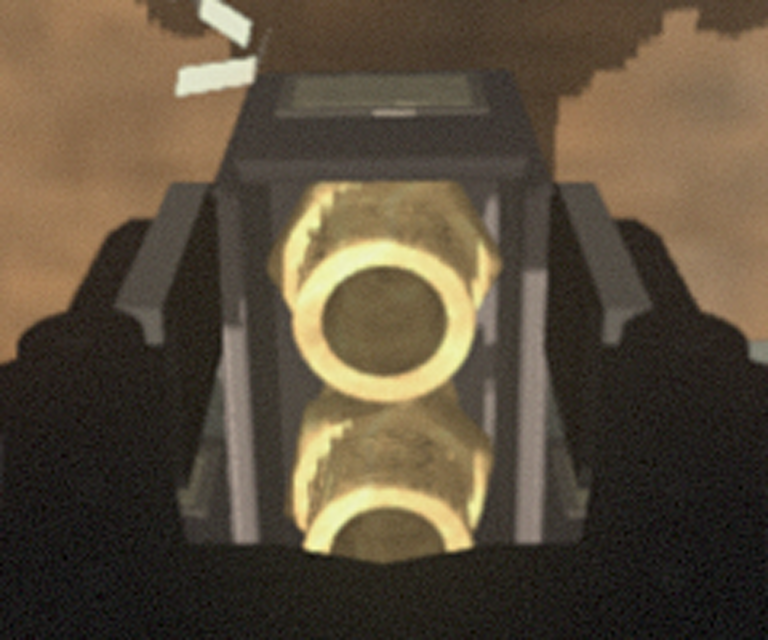

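Call:
move_arm([
  {"tx": 0.2,"ty": 0,"tz": 0,"rx": 0,"ry": 0,"rz": 0},
  {"tx": 0.4,"ty": 0,"tz": 0,"rx": 0,"ry": 0,"rz": 0},
  {"tx": 0.6,"ty": 0,"tz": 0,"rx": 0,"ry": 0,"rz": 0},
  {"tx": 0.8,"ty": 0,"tz": 0,"rx": 0,"ry": 0,"rz": 0},
  {"tx": 1.0,"ty": 0,"tz": 0,"rx": 0,"ry": 0,"rz": 0},
])

```text
time_s: 9.9
ee_pos: [0.5751, -0.0036, 0.0188]
tcp_rot: [0.707, -0.006, 0.006, -0.707]
force: [0.4, -0.4, -1.9]
gripper_width: 0.0421
```

Run:
```python
from h import *
o=get_obs();print(o["ee_pos"],o["force"],o["wrist_torque"])
c=capture("wrist"); crop(c,200,180,440,380,"pics/w9.png",3.2)
```

```text
[ 0.5750917  -0.00364702  0.01879089] [ 0.43773876 -0.36929826 -1.94441907] [-0.00999021  0.06593654  0.02915386]
```

View pics/w9.png

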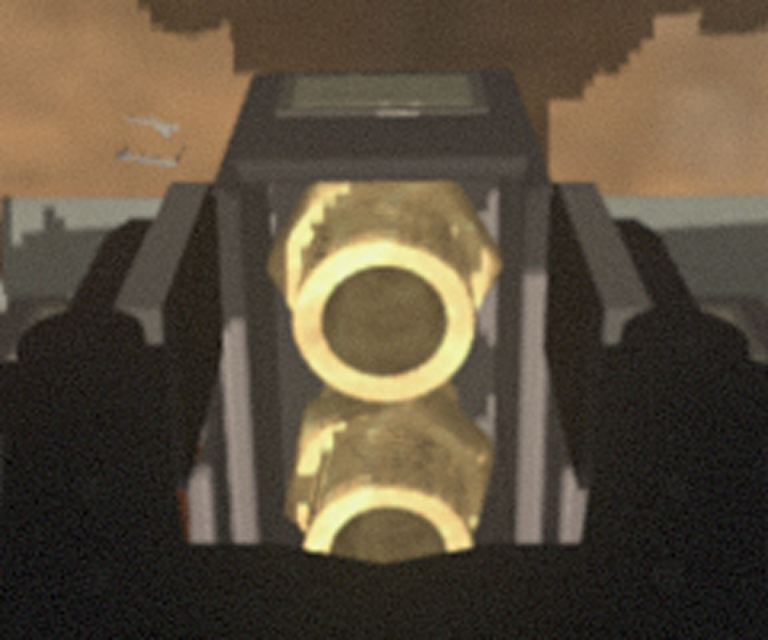

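Call:
move_arm([
  {"tx": 0.2,"ty": 0,"tz": 0,"rx": 0,"ry": 0,"rz": 0},
  {"tx": 0.4,"ty": 0,"tz": 0,"rx": 0,"ry": 0,"rz": 0},
  {"tx": 0.4,"ty": 0.1,"tz": 0,"rx": 0,"ry": 0,"rz": 0},
  {"tx": 0.4,"ty": 0.1,"tz": 0,"rx": 0,"ry": 0,"rz": 0},
])

```text
time_s: 10.35
ee_pos: [0.5875, -0.0038, 0.016]
tcp_rot: [0.707, -0.005, 0.006, -0.707]
force: [1.5, 0.5, 0.4]
gripper_width: 0.0419
```

Call:
move_arm([
  {"tx": 0,"ty": 0,"tz": 0,"rx": 0,"ry": 0,"rz": 0},
  {"tx": 0,"ty": 0,"tz": 0,"rx": 0,"ry": 0,"rz": 0},
  {"tx": 0,"ty": 0,"tz": 0,"rx": 0,"ry": 0,"rz": 0},
  {"tx": 0,"ty": 0,"tz": 0,"rx": 0,"ry": 0,"rz": 0},
], jaw=75)

```text
time_s: 10.75
ee_pos: [0.5864, -0.0038, 0.0158]
tcp_rot: [0.707, -0.006, 0.006, -0.707]
force: [0.4, -0.3, 0.4]
gripper_width: 0.0642
```

Run:
```python
from h import *
o=get_obs();print(o["ee_pos"],o["force"],o["wrist_torque"])
c=capture("wrist"); cv2.imwrite("pics/w10.png",c["img"][:,:,::-1])
```

```text
[ 0.58638939 -0.00381853  0.0157619 ] [ 0.37614278 -0.25485466  0.40870161] [ 0.00452337 -0.00520887  0.02679419]
```

View pics/w10.png

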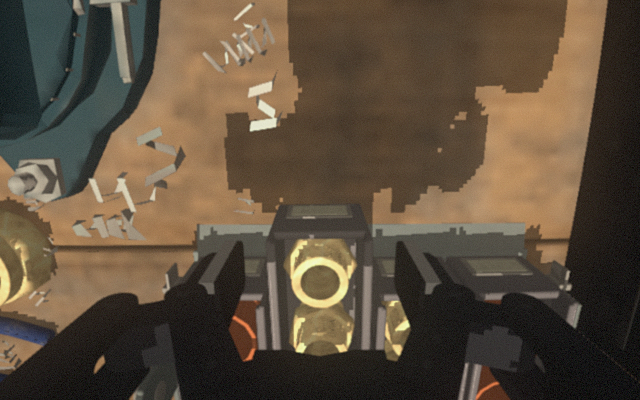

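Call:
move_arm([
  {"tx": 0,"ty": -0.5,"tz": 0,"rx": 0,"ry": 0,"rz": 0},
  {"tx": 0,"ty": -1.5,"tz": 0,"rx": 0,"ry": 0,"rz": 0},
  {"tx": 0,"ty": -2.7,"tz": 0,"rx": 0,"ry": 0,"rz": 0},
  {"tx": 0,"ty": -3.3,"tz": 0,"rx": 0,"ry": 0,"rz": 0},
  {"tx": -0.5,"ty": -3.3,"tz": 0,"rx": 0,"ry": 0,"rz": 0},
  {"tx": -1.3,"ty": -3.3,"tz": 0,"rx": 0,"ry": 0,"rz": 0},
  {"tx": -1.7,"ty": -3.3,"tz": 0,"rx": 0,"ry": 0,"rz": 0},
  {"tx": -1.7,"ty": -3.3,"tz": 0,"rx": 0,"ry": 0,"rz": 0},
])

```text
time_s: 11.6
ee_pos: [0.5343, -0.003, 0.1154]
tcp_rot: [0.707, -0.006, 0.005, -0.707]
force: [-0.4, -0.3, -0.3]
gripper_width: 0.0641
```

Run:
```python
from h import *
import pickle
o=get_obs();print(o["ee_pos"],o["force"])
c=capture("wrist"); cv2.imwrite("pics/w11.png",c["img"][:,:,::-1]);pickle.dump((o,c),open("w11.pkl","wb"))
```

```text
[ 0.53429761 -0.00299568  0.11541781] [-0.35655532 -0.31833499 -0.3256616 ]
```

View pics/w11.png

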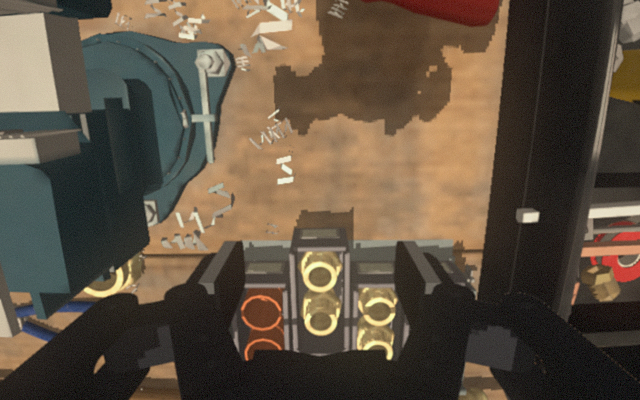

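Call:
move_arm([
  {"tx": 0,"ty": 0.5,"tz": 0,"rx": 0,"ry": 0,"rz": 0},
  {"tx": 0,"ty": 1.3,"tz": 0,"rx": 0,"ry": 0,"rz": 0},
  {"tx": 0,"ty": 2.3,"tz": 0,"rx": 0,"ry": 0,"rz": 0},
  {"tx": 0,"ty": 3.0,"tz": 0,"rx": 0,"ry": 0,"rz": 0},
  {"tx": 0,"ty": 3.3,"tz": 0,"rx": 0,"ry": 0,"rz": 0},
  {"tx": 0,"ty": 3.3,"tz": 0,"rx": 0,"ry": 0,"rz": 0},
  {"tx": 0.3,"ty": 3.3,"tz": 0,"rx": 0,"ry": 0,"rz": 0},
  {"tx": 0.6,"ty": 3.3,"tz": 0,"rx": 0,"ry": 0,"rz": 0},
  {"tx": 0.8,"ty": 3.3,"tz": 0,"rx": 0,"ry": 0,"rz": 0},
  {"tx": 0.8,"ty": 3.3,"tz": 0,"rx": 0,"ry": 0,"rz": 0},
], jaw=0)

```text
time_s: 12.65
ee_pos: [0.5616, -0.0034, 0.0167]
tcp_rot: [-0.707, 0.005, -0.007, 0.707]
force: [-0.0, 0.0, -0.5]
gripper_width: 0.0002
```

Run:
```python
from h import *
o=get_obs();print(o["ee_pos"],o["force"],o["gripper_width"])
c=capture("wrist"); cv2.imwrite("pics/w12.png",c["img"][:,:,::-1])
```

```text
[ 0.56163254 -0.00340719  0.01667099] [-0.04972979  0.04990699 -0.50204367] 0.00016060629377995765
```

View pics/w12.png

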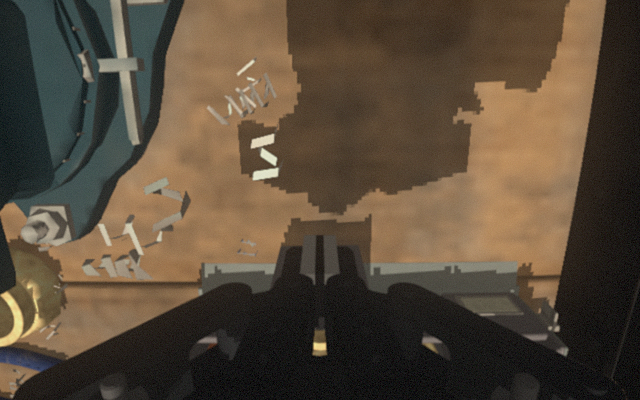

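Call:
move_arm([
  {"tx": 0.15,"ty": 0,"tz": 0,"rx": 0,"ry": 0,"rz": 0},
  {"tx": 0.3,"ty": 0,"tz": 0,"rx": 0,"ry": 0,"rz": 0},
  {"tx": 0.45,"ty": 0,"tz": 0,"rx": 0,"ry": 0,"rz": 0},
  {"tx": 0.6,"ty": 0,"tz": 0,"rx": 0,"ry": 0,"rz": 0},
  {"tx": 0.75,"ty": 0,"tz": 0,"rx": 0,"ry": 0,"rz": 0},
  {"tx": 0.85,"ty": 0,"tz": 0,"rx": 0,"ry": 0,"rz": 0},
])

```text
time_s: 13.3
ee_pos: [0.5855, -0.0038, 0.0157]
tcp_rot: [-0.707, 0.006, -0.006, 0.707]
force: [-1.4, 0.2, 0.6]
gripper_width: 0.0002
```

Run:
```python
from h import *
o=get_obs();print(o["ee_pos"],o["force"],o["gripper_width"])
c=capture("wrist"); cv2.imwrite("pics/w13.png",c["img"][:,:,::-1])
```

```text
[ 0.58548077 -0.00378033  0.01573503] [-1.43192435  0.23675896  0.58642456] 0.00020572116027244833
```

View pics/w13.png

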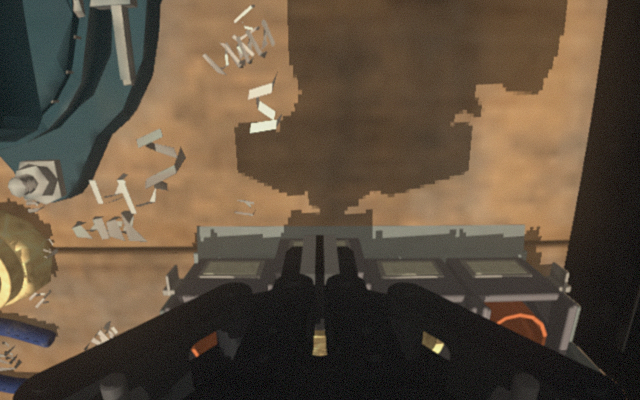

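Call:
move_arm([
  {"tx": 0.1,"ty": 0,"tz": 0,"rx": 0,"ry": 0,"rz": 0},
  {"tx": 0.2,"ty": 0,"tz": 0,"rx": 0,"ry": 0,"rz": 0},
  {"tx": 0.2,"ty": 0,"tz": 0,"rx": 0,"ry": 0,"rz": 0},
])

```text
time_s: 13.65
ee_pos: [0.5917, -0.0039, 0.0158]
tcp_rot: [0.707, -0.005, 0.006, -0.707]
force: [0.0, -0.5, 1.0]
gripper_width: -0.0001
```

Call:
move_arm([
  {"tx": 0.05,"ty": 0,"tz": 0,"rx": 0,"ry": 0,"rz": 0},
  {"tx": 0.1,"ty": 0,"tz": 0,"rx": 0,"ry": 0,"rz": 0},
  {"tx": 0.1,"ty": 0,"tz": 0,"rx": 0,"ry": 0,"rz": 0},
])

```text
time_s: 13.95
ee_pos: [0.5943, -0.0039, 0.0158]
tcp_rot: [0.707, -0.006, 0.006, -0.707]
force: [-1.2, 0.5, 0.5]
gripper_width: -0.0001
```

Run:
```python
from h import *
o=get_obs();print(o["ee_pos"],o["force"],o["gripper_width"])
c=capture("wrist"); cv2.imwrite("pics/w14.png",c["img"][:,:,::-1])
```

```text
[ 0.59426381 -0.00393906  0.01581979] [-1.17545461  0.47853689  0.47639953] -5.9518274932893416e-05
```

View pics/w14.png

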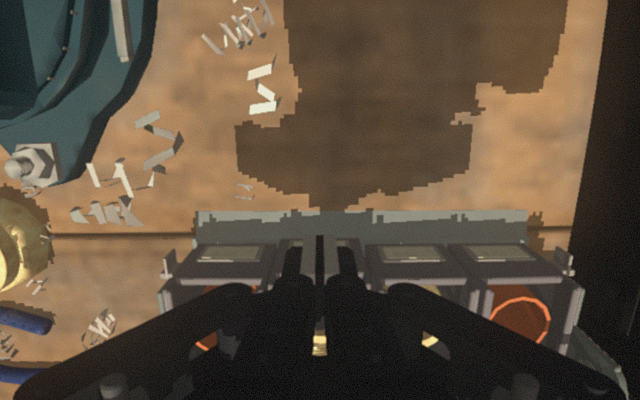

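Call:
move_arm([
  {"tx": -0.5,"ty": 0,"tz": 0,"rx": 0,"ry": 0,"rz": 0},
  {"tx": -1.2,"ty": -1.0,"tz": 0,"rx": 0,"ry": 0,"rz": 0},
  {"tx": -1.6,"ty": -2.4,"tz": 0,"rx": 0,"ry": 0,"rz": 0},
  {"tx": -1.8,"ty": -3.9,"tz": 0,"rx": 0,"ry": 0,"rz": 0},
  {"tx": -1.8,"ty": -5.0,"tz": 0,"rx": 0,"ry": 0,"rz": 0},
  {"tx": -1.8,"ty": -5.5,"tz": 0,"rx": 0,"ry": 0,"rz": 0},
  {"tx": -1.8,"ty": -5.5,"tz": 0,"rx": 0,"ry": 0,"rz": 0},
])

```text
time_s: 14.7
ee_pos: [0.542, -0.0031, 0.1836]
tcp_rot: [-0.707, 0.004, -0.008, 0.707]
force: [0.6, 0.9, -0.0]
gripper_width: -0.0002
```

Run:
```python
from h import *
import pickle
o=get_obs();print(o["ee_pos"],o["force"])
c=capture("wrist"); crop(c,200,190,440,370,"pics/w15.png",3.3);pickle.dump((o,c),open("w15.pkl","wb"))
```

```text
[ 0.54200129 -0.00307288  0.18355823] [ 0.61431677  0.89297142 -0.02880457]
```

View pics/w15.png

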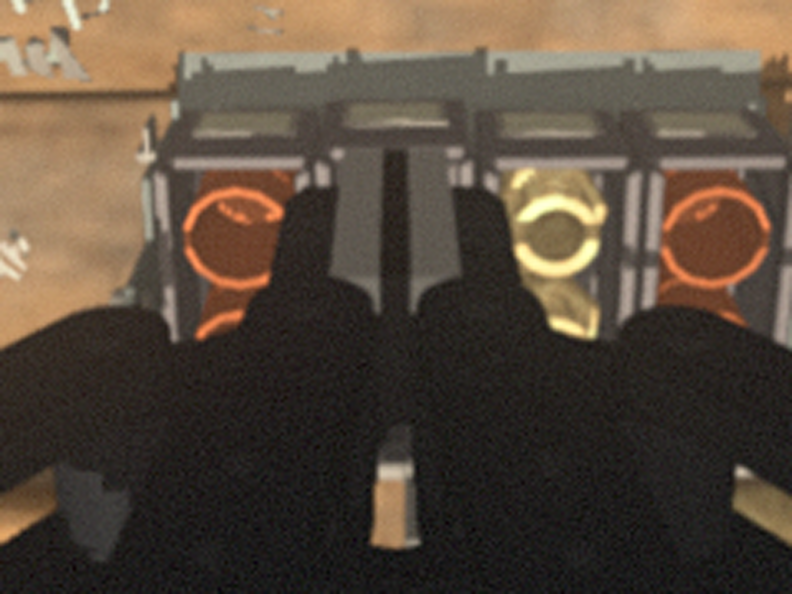

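Call:
move_arm([
  {"tx": 0,"ty": 1.5,"tz": 0,"rx": 0,"ry": 0,"rz": 0},
  {"tx": 0,"ty": 3.0,"tz": 0,"rx": 0,"ry": 0,"rz": 0},
  {"tx": 0.3,"ty": 4.3,"tz": 0,"rx": 0,"ry": 0,"rz": 0},
  {"tx": 0.8,"ty": 5.1,"tz": 0,"rx": 0,"ry": 0,"rz": 0},
  {"tx": 1.3,"ty": 5.5,"tz": 0,"rx": 0,"ry": 0,"rz": 0},
  {"tx": 1.6,"ty": 5.5,"tz": 0,"rx": 0,"ry": 0,"rz": 0},
  {"tx": 1.75,"ty": 5.5,"tz": 0,"rx": 0,"ry": 0,"rz": 0},
  {"tx": 1.85,"ty": 5.5,"tz": 0,"rx": 0,"ry": 0,"rz": 0},
  {"tx": 1.92,"ty": 5.5,"tz": 0,"rx": 0,"ry": 0,"rz": 0},
  {"tx": 1.92,"ty": 5.5,"tz": 0,"rx": 0,"ry": 0,"rz": 0},
])

```text
time_s: 15.75
ee_pos: [0.5981, -0.004, 0.0166]
tcp_rot: [0.707, -0.005, 0.006, -0.707]
force: [0.5, 0.7, 0.5]
gripper_width: -0.0001
```

Call:
move_arm([
  {"tx": -0.5,"ty": 0,"tz": 0,"rx": 0,"ry": 0,"rz": 0},
  {"tx": -1.2,"ty": -1.0,"tz": 0,"rx": 0,"ry": 0,"rz": 0},
  {"tx": -1.6,"ty": -2.4,"tz": 0,"rx": 0,"ry": 0,"rz": 0},
  {"tx": -1.8,"ty": -3.9,"tz": 0,"rx": 0,"ry": 0,"rz": 0},
  {"tx": -1.8,"ty": -5.0,"tz": 0,"rx": 0,"ry": 0,"rz": 0},
  {"tx": -2.2,"ty": -6.5,"tz": 0,"rx": 0,"ry": 0,"rz": 0},
  {"tx": -2.2,"ty": -6.5,"tz": 0,"rx": 0,"ry": 0,"rz": 0},
  {"tx": -2.2,"ty": -6.5,"tz": 0,"rx": 0,"ry": 0,"rz": 0},
  {"tx": -2.2,"ty": -6.5,"tz": 0,"rx": 0,"ry": 0,"rz": 0},
], jaw=100)

```text
time_s: 16.65
ee_pos: [0.5309, -0.0029, 0.2101]
tcp_rot: [-0.707, 0.006, -0.005, 0.707]
force: [0.1, -0.1, -0.5]
gripper_width: 0.0853
```

Run:
```python
from h import *
import pickle
o=get_obs();print(o["ee_pos"],o["force"])
c=capture("wrist"); crop(c,200,190,440,370,"pics/w16.png",3.3);pickle.dump((o,c),open("w16.pkl","wb"))
```

```text
[ 0.53094004 -0.00292145  0.21007133] [ 0.11953716 -0.10346983 -0.50855763]
```

View pics/w16.png

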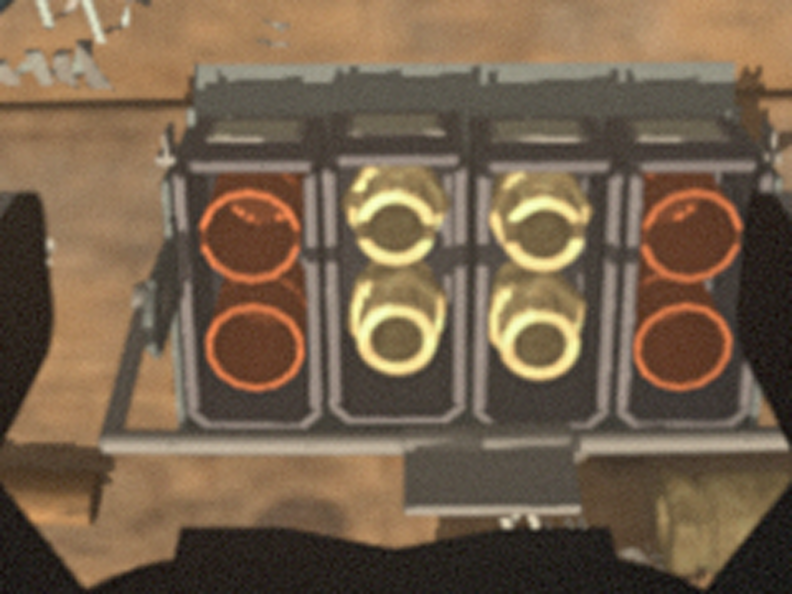

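```bash
python3 - <<'E'
from h import *
import pickle
def f(p,x0,y0,s): return (np.array(p,float)+.5)/s-.5+[x0,y0]
o,c=pickle.load(open("w16.pkl","rb"));T=cam(c,o)
crop(c,250,215,400,250,"pics/w16f.png",5.3);crop(c,250,305,400,340,"pics/w16r.png",5.3)
print(np.round(atz(c,f([(252,423),(397,419),(543,424),(688,423)],200,190,3.3),.053,T),4))
print(np.round(atz(c,f([(252,163),(397,160),(543,163),(688,163)],200,190,3.3),.043,T),4))
E
python3 -c "
import cv2,numpy as np
a=cv2.imread('pics/w16f.png');b=cv2.imread('pics/w16r.png');cv2.imwrite('pics/w16fr.png',np.vstack([a,b]))"
```

```text
[[ 0.6921 -0.0524  0.053 ]
 [ 0.6912 -0.0053  0.053 ]
 [ 0.694   0.0422  0.053 ]
 [ 0.6948  0.0896  0.053 ]]
[[ 0.605  -0.049   0.043 ]
 [ 0.6046 -0.0039  0.043 ]
 [ 0.6064  0.0415  0.043 ]
 [ 0.6073  0.0868  0.043 ]]
```

View pics/w16fr.png

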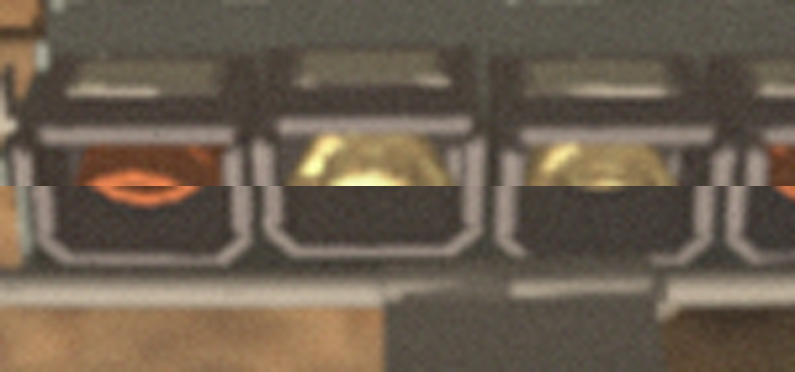

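Call:
move_arm([
  {"tx": 0,"ty": 1.5,"tz": 0,"rx": 0,"ry": 0,"rz": 0},
  {"tx": 0,"ty": 3.0,"tz": 0,"rx": 0,"ry": 0,"rz": 0},
  {"tx": 0.2,"ty": 4.3,"tz": 0,"rx": 0,"ry": 0,"rz": 0},
  {"tx": 0.6,"ty": 5.5,"tz": 0,"rx": 0,"ry": 0,"rz": 0},
  {"tx": 1.1,"ty": 6.3,"tz": 0,"rx": 0,"ry": 0,"rz": 0},
  {"tx": 1.6,"ty": 6.5,"tz": 0,"rx": 0,"ry": 0,"rz": 0},
  {"tx": 1.95,"ty": 6.5,"tz": 0,"rx": 0,"ry": 0,"rz": 0},
  {"tx": 2.1,"ty": 6.5,"tz": 0,"rx": 0,"ry": 0,"rz": 0},
  {"tx": 2.2,"ty": 6.5,"tz": 0,"rx": 0,"ry": 0,"rz": 0},
  {"tx": 2.25,"ty": 6.5,"tz": 0,"rx": 0,"ry": 0,"rz": 0},
  {"tx": 2.25,"ty": 6.5,"tz": 0,"rx": 0,"ry": 0,"rz": 0},
], jaw=0)

```text
time_s: 17.8
ee_pos: [0.5994, -0.004, 0.0164]
tcp_rot: [0.707, -0.005, 0.006, -0.707]
force: [0.3, 0.3, 0.1]
gripper_width: 0.0001
```

Call:
move_arm([
  {"tx": -0.5,"ty": 0,"tz": 0,"rx": 0,"ry": 0,"rz": 0},
  {"tx": -1.2,"ty": -1.0,"tz": 0,"rx": 0,"ry": 0,"rz": 0},
  {"tx": -1.6,"ty": -2.4,"tz": 0,"rx": 0,"ry": 0,"rz": 0},
  {"tx": -1.8,"ty": -3.9,"tz": 0,"rx": 0,"ry": 0,"rz": 0},
  {"tx": -1.8,"ty": -5.0,"tz": 0,"rx": 0,"ry": 0,"rz": 0},
  {"tx": -2.2,"ty": -6.5,"tz": 0,"rx": 0,"ry": 0,"rz": 0},
  {"tx": -2.2,"ty": -6.5,"tz": 0,"rx": 0,"ry": 0,"rz": 0},
  {"tx": -2.2,"ty": -6.5,"tz": 0,"rx": 0,"ry": 0,"rz": 0},
  {"tx": -2.2,"ty": -6.5,"tz": 0,"rx": 0,"ry": 0,"rz": 0},
], jaw=100)

```text
time_s: 18.7
ee_pos: [0.5325, -0.003, 0.21]
tcp_rot: [-0.707, 0.006, -0.005, 0.707]
force: [0.7, 0.8, -0.4]
gripper_width: 0.0853
```

Run:
```python
from h import *
import pickle
o=get_obs();print(o["ee_pos"],o["force"])
c=capture("wrist"); crop(c,240,205,400,345,"pics/w17.png",4.2);pickle.dump((o,c),open("w17.pkl","wb"))
```

```text
[ 0.53247164 -0.0029603   0.21003723] [ 0.70610227  0.75015709 -0.42236788]
```

View pics/w17.png

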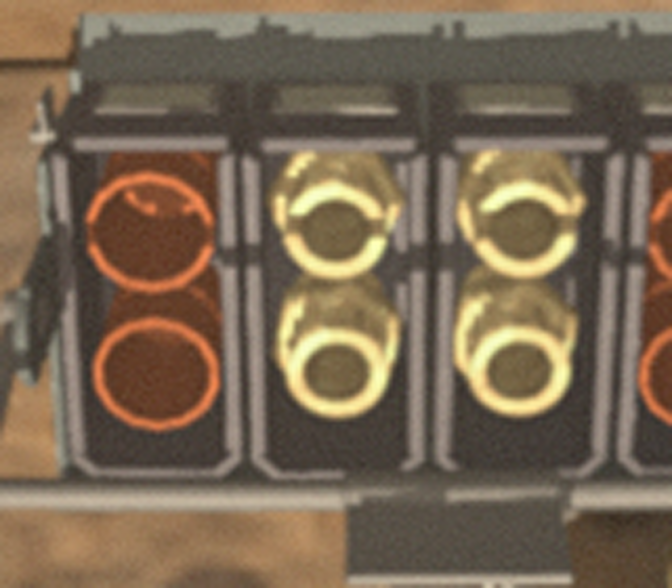

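Run:
```python
from h import *
import pickle
a=capture("top");b=capture("scene")
print('shelf',tri([(a,(478,38),cam(a)),(b,(388,42),cam(b))]),tri([(a,(478,23),cam(a)),(b,(388,20),cam(b))]))
def f(p,x0,y0,s): return (np.array(p,float)+.5)/s-.5+[x0,y0]
# keeper bar right end: top t1 (685,156), scene s1 (572,75); left end
for p,q in [((685,156),(572,73)),((25,163),(55,250)),((400,128),(363,98)),((270,128),(255,130))]:
    print(tri([(a,f([p],190,120,7)[0],cam(a)),(b,f([q],185,165,6)[0],cam(b))]))
to((.70,.0185,.21),-.0145)
to((.70,.0185,.122),-.0145)
crop(a,190,110,330,210,"pics/t18.png",5.6)
```

```text
shelf [ 0.79389418 -0.44567822  0.29807853] [ 0.78232893 -0.42284551  0.36189424]
[ 0.65507052 -0.08423378  0.11506501]
[0.65641552 0.11903482 0.11624267]
[ 0.6574581  -0.00155653  0.13879358]
[0.65876971 0.0384477  0.13914553]
row t [ 5.573 -0.033  0.804] r [-0.    -0.01  -0.017]
row t [5.58  2.9   0.804] r [-0.    -0.01  -0.017]
```

Call:
move_arm([
  {"tx": 0.8,"ty": 0,"tz": 0.8,"rx": 0,"ry": 0,"rz": 0},
  {"tx": 1.8,"ty": 0,"tz": 0.8,"rx": 0,"ry": 0,"rz": 0},
  {"tx": 2.9,"ty": 0,"tz": 0.8,"rx": 0,"ry": 0,"rz": 0},
  {"tx": 4.0,"ty": 0,"tz": 0.8,"rx": 0,"ry": 0,"rz": 0},
  {"tx": 4.8,"ty": 0,"tz": 0.8,"rx": 0,"ry": 0,"rz": 0},
  {"tx": 5.14,"ty": 0,"tz": 0.8,"rx": 0,"ry": 0,"rz": 0},
  {"tx": 5.14,"ty": 0,"tz": 0.8,"rx": 0,"ry": 0,"rz": 0},
  {"tx": 5.14,"ty": 0.8,"tz": 0.8,"rx": 0,"ry": 0,"rz": 0},
  {"tx": 5.14,"ty": 1.6,"tz": 0.8,"rx": 0,"ry": 0,"rz": 0},
  {"tx": 5.14,"ty": 2.4,"tz": 0.8,"rx": 0,"ry": 0,"rz": 0},
  {"tx": 5.14,"ty": 2.9,"tz": 0.8,"rx": 0,"ry": 0,"rz": 0},
  {"tx": 5.14,"ty": 2.9,"tz": 0.8,"rx": 0,"ry": 0,"rz": 0},
], jaw=0)

```text
time_s: 20.05
ee_pos: [0.6852, 0.0186, 0.1214]
tcp_rot: [0.707, -0.007, 0.004, -0.707]
force: [0.5, 0.8, -0.1]
gripper_width: -0.0
```

Run:
```python
from h import *
o=get_obs();print(o["ee_pos"],o["force"],o["gripper_width"])
c=capture("wrist"); cv2.imwrite("pics/w18.png",c["img"][:,:,::-1])
for p in [(.652,.122),(.634,.123),(.616,.119),(.600,.107),(.5905,.090),(.5865,.074),(.575,.067),(.5657,.051),(.570,.0385),(.5787,.0245)]: to((p[0],.0185-.0145*(p[0]-.65),p[1]))
```

```text
[0.68522054 0.01857425 0.12141516] [ 0.49106213  0.82127018 -0.06098545] -3.854614425012205e-05
row t [-1.151  0.041 -0.022] r [0. 0. 0.]
row t [-1.751  0.009 -0.022] r [0. 0. 0.]
row t [-2.351  0.143 -0.023] r [0. 0. 0.]
row t [-2.883  0.544 -0.024] r [0. 0. 0.]
row t [-3.199  1.112 -0.024] r [0. 0. 0.]
row t [-3.331  1.645 -0.024] r [0. 0. 0.]
row t [-3.714  1.879 -0.025] r [0. 0. 0.]
row t [-4.022  2.413 -0.025] r [0. 0. 0.]
row t [-3.878  2.83  -0.025] r [0. 0. 0.]
row t [-3.587  3.296 -0.025] r [0. 0. 0.]
```

View pics/w18.png

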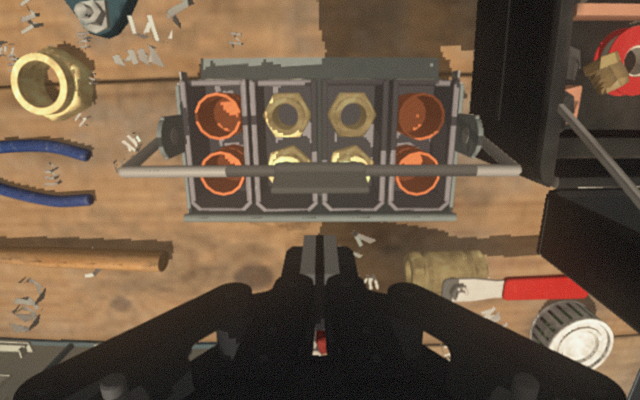

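Call:
move_arm([
  {"tx": -0.4,"ty": 0,"tz": 0,"rx": 0,"ry": 0,"rz": 0},
  {"tx": -0.8,"ty": 0,"tz": 0,"rx": 0,"ry": 0,"rz": 0},
  {"tx": -1.15,"ty": 0,"tz": 0,"rx": 0,"ry": 0,"rz": 0},
  {"tx": -1.45,"ty": 0,"tz": 0,"rx": 0,"ry": 0,"rz": 0},
  {"tx": -1.75,"ty": 0,"tz": 0,"rx": 0,"ry": 0,"rz": 0},
  {"tx": -2.05,"ty": 0.05,"tz": 0,"rx": 0,"ry": 0,"rz": 0},
  {"tx": -2.35,"ty": 0.14,"tz": 0,"rx": 0,"ry": 0,"rz": 0},
  {"tx": -2.35,"ty": 0.14,"tz": 0,"rx": 0,"ry": 0,"rz": 0},
])

```text
time_s: 20.9
ee_pos: [0.6156, 0.0197, 0.119]
tcp_rot: [0.707, -0.006, 0.005, -0.707]
force: [0.2, 0.5, -0.2]
gripper_width: -0.0001
```

Run:
```python
from h import *
o=get_obs();print(o["ee_pos"],o["force"],o["gripper_width"])
c=capture("wrist"); cv2.imwrite("pics/w19.png",c["img"][:,:,::-1])
for p in [(.616,.119),(.600,.107),(.5905,.090),(.5865,.074),(.575,.067),(.5657,.051),(.570,.0385),(.5787,.0245)]: to((p[0],.0185-.0145*(p[0]-.65),p[1]))
```

```text
[0.61556514 0.01969203 0.11902392] [ 0.15305906  0.46502923 -0.16958676] -9.527173069673108e-05
row t [-0.018  0.01  -0.024] r [0. 0. 0.]
row t [-0.551  0.411 -0.025] r [0. 0. 0.]
row t [-0.867  0.977 -0.025] r [0. 0. 0.]
row t [-1.     1.511 -0.025] r [0. 0. 0.]
row t [-1.384  1.744 -0.026] r [0. 0. 0.]
row t [-1.693  2.278 -0.026] r [0. 0. 0.]
row t [-1.55   2.695 -0.026] r [0. 0. 0.]
row t [-1.259  3.161 -0.026] r [0. 0. 0.]
```

View pics/w19.png

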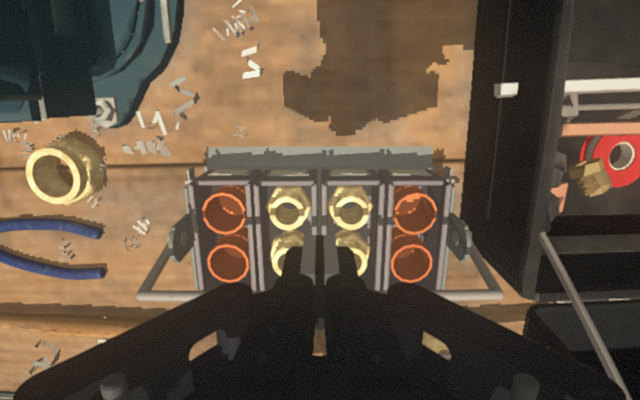

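Run:
```python
from h import *
c=capture("top"); crop(c,180,90,340,210,"pics/t19.png",5)
c=capture("wrist"); crop(c,130,200,510,380,"pics/w19b.png",2.1)
```

```text
(no output)
```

View pics/t19.png

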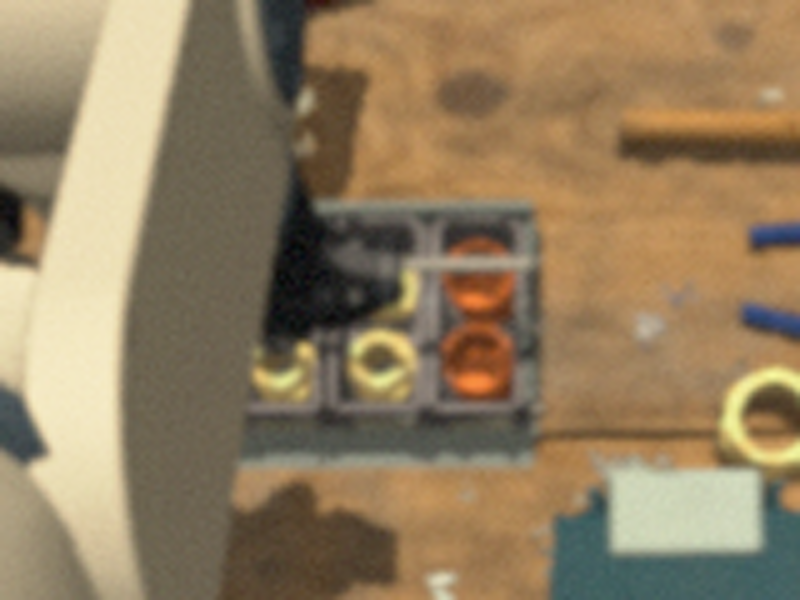

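View pics/w19b.png

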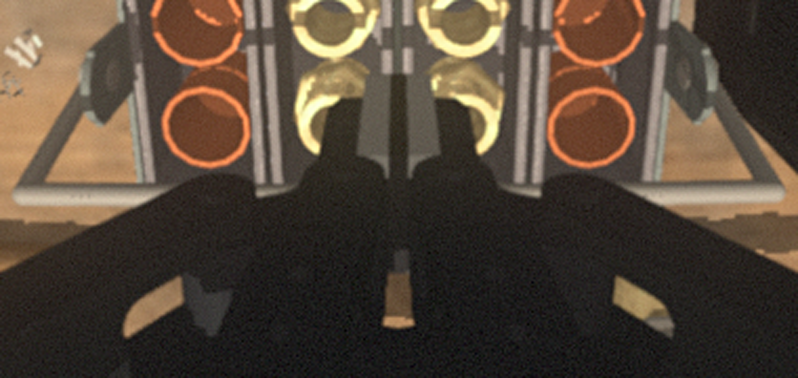

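Run:
```python
from h import *
im=cv2.imread("pics/w18.png"); cv2.imwrite("pics/w18c.png",cv2.resize(im[145:235,110:530],None,fx=1.9,fy=1.9,interpolation=cv2.INTER_CUBIC))
im=cv2.imread("pics/w18.png"); cv2.imwrite("pics/w18d.png",cv2.resize(im[150:220,240:400],None,fx=5,fy=5,interpolation=cv2.INTER_CUBIC))
```

```text
(no output)
```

View pics/w18c.png

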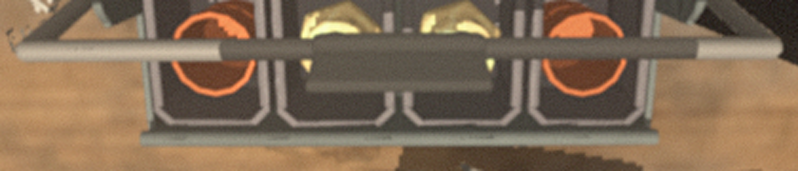

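View pics/w18d.png

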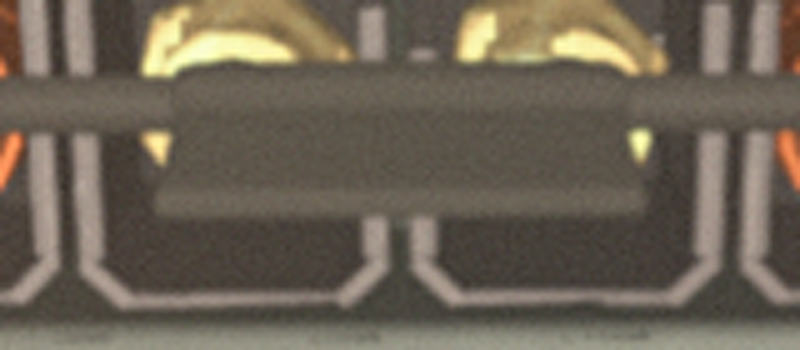

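Call:
move_arm([
  {"tx": 0,"ty": -1.0,"tz": -0.02,"rx": 0,"ry": 0,"rz": 0},
  {"tx": 0,"ty": -2.0,"tz": -0.02,"rx": 0,"ry": 0,"rz": 0},
  {"tx": 0.8,"ty": -2.2,"tz": -0.02,"rx": 0,"ry": 0,"rz": 0},
  {"tx": 1.8,"ty": -2.2,"tz": -0.02,"rx": 0,"ry": 0,"rz": 0},
  {"tx": 2.4,"ty": -2.2,"tz": -0.02,"rx": 0,"ry": 0,"rz": 0},
  {"tx": 2.4,"ty": -2.2,"tz": -0.02,"rx": 0,"ry": 0,"rz": 0},
  {"tx": 2.4,"ty": -1.2,"tz": -0.02,"rx": 0,"ry": 0,"rz": 0},
  {"tx": 2.4,"ty": -0.2,"tz": -0.02,"rx": 0,"ry": 0,"rz": 0},
  {"tx": 2.4,"ty": 0.6,"tz": -0.02,"rx": 0,"ry": 0,"rz": 0},
  {"tx": 2.4,"ty": 0.8,"tz": -0.02,"rx": 0,"ry": 0,"rz": 0},
  {"tx": 2.4,"ty": 0.8,"tz": -0.02,"rx": 0,"ry": 0,"rz": 0},
])

```text
time_s: 22.15
ee_pos: [0.6882, 0.0179, 0.0948]
tcp_rot: [0.707, -0.006, 0.005, -0.707]
force: [-0.0, -0.5, -0.4]
gripper_width: -0.0002
```

Run:
```python
from h import *
o=get_obs();print(o["ee_pos"],o["force"],o["gripper_width"])
c=capture("wrist"); cv2.imwrite("pics/w20.png",c["img"][:,:,::-1])
```

```text
[0.68821816 0.01792919 0.09477358] [-0.03334272 -0.50004341 -0.43502467] -0.00023723916476439932
```

View pics/w20.png

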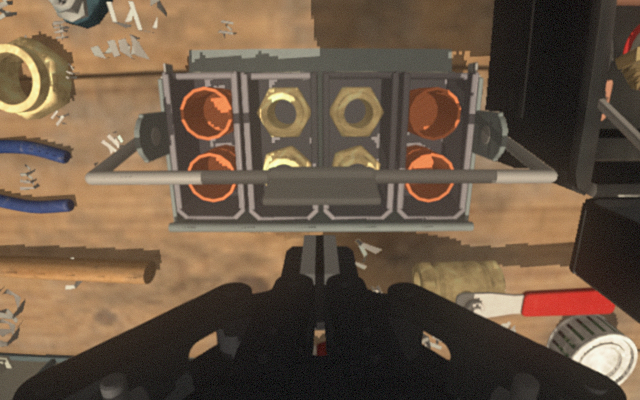

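Call:
move_arm([
  {"tx": -0.3,"ty": 0,"tz": 0,"rx": 0,"ry": 0,"rz": 0},
  {"tx": -0.6,"ty": 0,"tz": 0,"rx": 0,"ry": 0,"rz": 0},
  {"tx": -0.9,"ty": 0,"tz": 0,"rx": 0,"ry": 0,"rz": 0},
  {"tx": -1.2,"ty": 0,"tz": 0,"rx": 0,"ry": 0,"rz": 0},
])

```text
time_s: 22.6
ee_pos: [0.6531, 0.0185, 0.0966]
tcp_rot: [-0.707, 0.005, -0.006, 0.707]
force: [1.4, 0.5, 1.2]
gripper_width: 0.0002
```

Run:
```python
from h import *
o=get_obs();print(o["ee_pos"],o["force"],o["gripper_width"])
c=capture("wrist"); cv2.imwrite("pics/w21.png",c["img"][:,:,::-1])
```

```text
[0.6530692  0.0185154  0.09663823] [1.35647504 0.53218594 1.21562186] 0.00023066292115033214
```

View pics/w21.png

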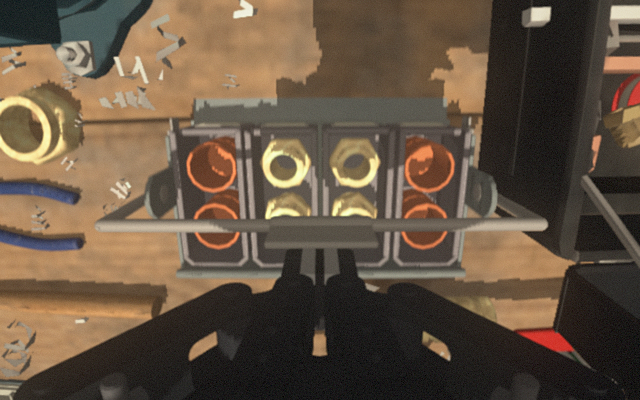

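Call:
move_arm([
  {"tx": -0.25,"ty": 0,"tz": 0,"rx": 0,"ry": 0,"rz": 0},
  {"tx": -0.5,"ty": 0,"tz": 0,"rx": 0,"ry": 0,"rz": 0},
  {"tx": -0.75,"ty": 0,"tz": 0,"rx": 0,"ry": 0,"rz": 0},
  {"tx": -1.0,"ty": 0,"tz": 0,"rx": 0,"ry": 0,"rz": 0},
])

```text
time_s: 23.05
ee_pos: [0.6224, 0.019, 0.0954]
tcp_rot: [-0.707, 0.006, -0.005, 0.707]
force: [1.7, -0.7, 0.2]
gripper_width: -0.0001
```

Run:
```python
from h import *
o=get_obs();print(o["ee_pos"],o["force"],o["gripper_width"])
c=capture("wrist"); cv2.imwrite("pics/w22.png",c["img"][:,:,::-1])
```

```text
[0.62241066 0.019006   0.09535675] [ 1.71750652 -0.66443165  0.23876732] -8.55439755513089e-05
```

View pics/w22.png

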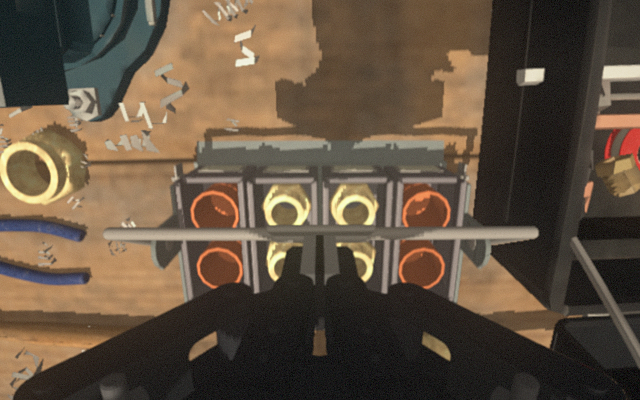

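Run:
```python
from h import *
for p in [(.6015,.109),(.591,.101),(.5845,.090),(.581,.077),(.575,.066),(.574,.0515),(.578,.0394),(.585,.0245)]: to((p[0],.0185-.0145*(p[0]-.65),p[1]))
```

```text
row t [-0.653 -0.46  -0.006] r [0. 0. 0.]
row t [-1.003 -0.192 -0.006] r [0. 0. 0.]
row t [-1.219  0.175 -0.006] r [0. 0. 0.]
row t [-1.334  0.608 -0.007] r [0. 0. 0.]
row t [-1.534  0.975 -0.007] r [0. 0. 0.]
row t [-1.566  1.459 -0.007] r [0. 0. 0.]
row t [-1.432  1.862 -0.007] r [0. 0. 0.]
row t [-1.198  2.358 -0.006] r [0. 0. 0.]
```

Call:
move_arm([
  {"tx": -0.33,"ty": -0.15,"tz": 0,"rx": 0,"ry": 0,"rz": 0},
  {"tx": -0.65,"ty": -0.35,"tz": 0,"rx": 0,"ry": 0,"rz": 0},
  {"tx": -0.85,"ty": -0.25,"tz": 0,"rx": 0,"ry": 0,"rz": 0},
  {"tx": -1.0,"ty": -0.15,"tz": 0,"rx": 0,"ry": 0,"rz": 0},
  {"tx": -1.12,"ty": 0.0,"tz": 0,"rx": 0,"ry": 0,"rz": 0},
  {"tx": -1.22,"ty": 0.18,"tz": 0,"rx": 0,"ry": 0,"rz": 0},
  {"tx": -1.22,"ty": 0.18,"tz": 0,"rx": 0,"ry": 0,"rz": 0},
])

```text
time_s: 23.8
ee_pos: [0.585, 0.0196, 0.0892]
tcp_rot: [0.707, -0.007, 0.005, -0.707]
force: [-0.2, 0.4, 1.0]
gripper_width: -0.0002
```

Run:
```python
from h import *
o=get_obs();print(o["ee_pos"],o["force"],o["gripper_width"])
c=capture("wrist"); cv2.imwrite("pics/w23.png",c["img"][:,:,::-1])
for p in [(.581,.077),(.575,.066),(.574,.0515),(.578,.0394),(.585,.0245)]: to((p[0],.0185-.0145*(p[0]-.65),p[1]))
```

```text
[0.58497249 0.01959176 0.08924132] [-0.1908571  0.3720133  0.9782612] -0.00019380763222135233
row t [-0.165  0.421 -0.006] r [0. 0. 0.]
row t [-0.364  0.788 -0.006] r [0. 0. 0.]
row t [-0.397  1.272 -0.006] r [0. 0. 0.]
row t [-0.263  1.675 -0.006] r [0. 0. 0.]
row t [-0.029  2.171 -0.006] r [0. 0. 0.]
```

View pics/w23.png

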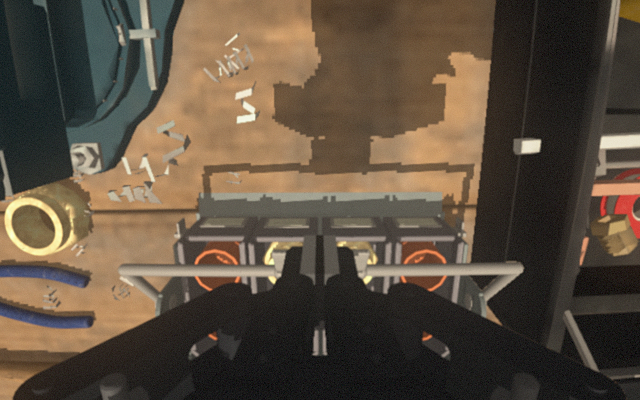

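Call:
move_arm([
  {"tx": 0,"ty": -1.0,"tz": 0,"rx": 0,"ry": 0,"rz": 0},
  {"tx": 0,"ty": -2.4,"tz": 0,"rx": 0,"ry": 0,"rz": 0},
  {"tx": 0.8,"ty": -2.4,"tz": -0.03,"rx": 0,"ry": 0,"rz": 0},
  {"tx": 1.85,"ty": -2.4,"tz": -0.03,"rx": 0,"ry": 0,"rz": 0},
  {"tx": 1.85,"ty": -2.4,"tz": -0.03,"rx": 0,"ry": 0,"rz": 0},
])

```text
time_s: 24.35
ee_pos: [0.646, 0.0178, 0.1628]
tcp_rot: [-0.707, 0.004, -0.007, 0.707]
force: [-0.3, -0.2, -0.4]
gripper_width: -0.0002
```

Run:
```python
from h import *
import pickle
o=get_obs();print(o["ee_pos"],o["force"],o["gripper_width"])
c=capture("wrist"); cv2.imwrite("pics/w24.png",c["img"][:,:,::-1]);pickle.dump((o,c),open("w24.pkl","wb"))
```

```text
[0.64596362 0.01775786 0.16282124] [-0.29049947 -0.24839034 -0.39517347] -0.00021260168559304006
```

View pics/w24.png

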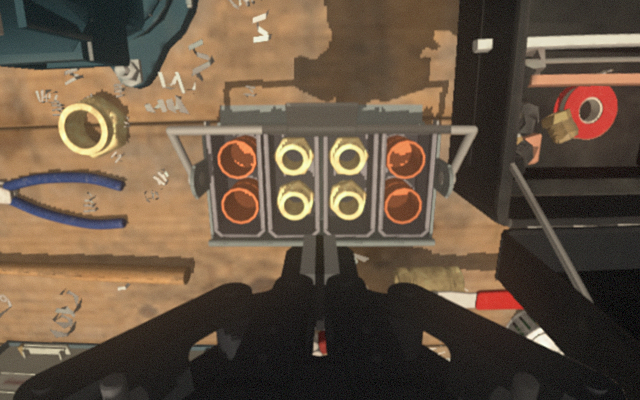

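Call:
move_arm([
  {"tx": 0,"ty": 1.0,"tz": 0.02,"rx": 0,"ry": 0,"rz": 0},
  {"tx": 0,"ty": 2.0,"tz": 0.02,"rx": 0,"ry": 0,"rz": 0},
  {"tx": 0,"ty": 2.9,"tz": 0.02,"rx": 0,"ry": 0,"rz": 0},
  {"tx": 0,"ty": 3.33,"tz": 0.02,"rx": 0,"ry": 0,"rz": 0},
  {"tx": 0,"ty": 3.33,"tz": 0.02,"rx": 0,"ry": 0,"rz": 0},
  {"tx": -0.4,"ty": 3.33,"tz": 0.02,"rx": 0,"ry": 0,"rz": 0},
  {"tx": -0.8,"ty": 3.33,"tz": 0.02,"rx": 0,"ry": 0,"rz": 0},
  {"tx": -1.1,"ty": 3.33,"tz": 0.02,"rx": 0,"ry": 0,"rz": 0},
  {"tx": -1.3,"ty": 3.33,"tz": 0.02,"rx": 0,"ry": 0,"rz": 0},
])

```text
time_s: 25.3
ee_pos: [0.611, 0.0191, 0.065]
tcp_rot: [-0.707, -0.001, -0.012, 0.707]
force: [35.6, -1.9, -23.0]
gripper_width: -0.0004
```

Run:
```python
from h import *
o=get_obs();print(o["ee_pos"],o["force"],o["gripper_width"])
c=capture("wrist"); cv2.imwrite("pics/w25.png",c["img"][:,:,::-1])
```

```text
[0.61102261 0.01906811 0.06497279] [ 35.6019029   -1.91926447 -22.96210758] -0.0003635844679717213
```

View pics/w25.png

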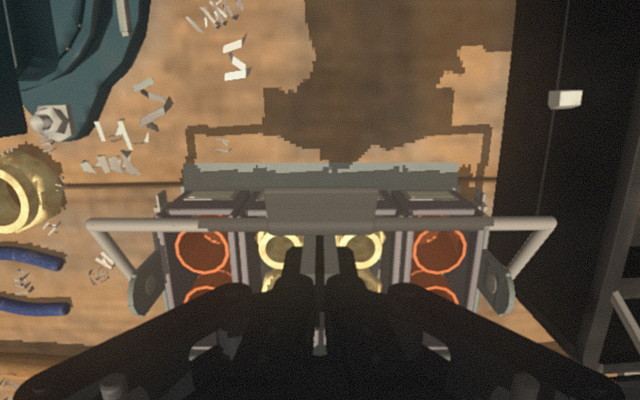

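Call:
move_arm([
  {"tx": 0.35,"ty": 0,"tz": 0,"rx": 0,"ry": 0,"rz": 0},
  {"tx": 0.6,"ty": -0.5,"tz": 0,"rx": 0,"ry": 0,"rz": 0},
  {"tx": 0.6,"ty": -2.0,"tz": 0,"rx": 0,"ry": 0,"rz": 0},
  {"tx": 0.6,"ty": -3.5,"tz": 0,"rx": 0,"ry": 0,"rz": 0},
  {"tx": 0.3,"ty": -3.5,"tz": 0,"rx": 0,"ry": 0,"rz": 0},
  {"tx": -0.5,"ty": -3.5,"tz": 0,"rx": 0,"ry": 0,"rz": 0},
  {"tx": -0.9,"ty": -3.5,"tz": 0,"rx": 0,"ry": 0,"rz": 0},
  {"tx": -0.9,"ty": -3.5,"tz": 0,"rx": 0,"ry": 0,"rz": 0},
])

```text
time_s: 26.15
ee_pos: [0.5741, 0.0195, 0.1675]
tcp_rot: [0.707, -0.006, 0.005, -0.707]
force: [0.2, 0.5, -0.3]
gripper_width: 0.0003
```

Run:
```python
from h import *
o=get_obs();print(o["ee_pos"],o["force"],o["gripper_width"])
c=capture("wrist"); cv2.imwrite("pics/w26.png",c["img"][:,:,::-1])
for p in [(.578,.10),(.575,.066),(.574,.0515),(.578,.0394),(.585,.0245)]: to((p[0],.0185-.0145*(p[0]-.65),p[1]),-.0145)
```

```text
[0.57409991 0.01946921 0.16749515] [ 0.18972084  0.47637644 -0.30992818] 0.00029315122603781315
row t [0.082 2.252 0.004] r [-0.    -0.009  0.002]
row t [-0.018  3.385  0.004] r [-0.    -0.009  0.002]
row t [-0.052  3.869  0.004] r [-0.    -0.009  0.002]
row t [8.200e-02 4.272e+00 4.000e-03] r [-0.    -0.009  0.002]
row t [3.150e-01 4.769e+00 4.000e-03] r [-0.    -0.009  0.002]
```

View pics/w26.png

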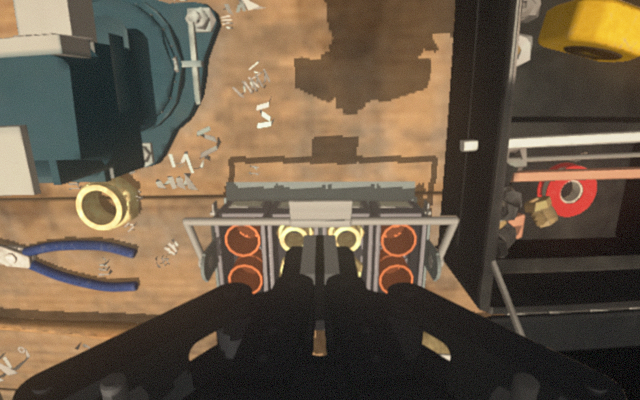

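Call:
move_arm([
  {"tx": 0.2,"ty": 0.8,"tz": 0,"rx": 0,"ry": 0,"rz": 0},
  {"tx": 0.2,"ty": 1.6,"tz": 0,"rx": 0,"ry": 0,"rz": 0},
  {"tx": 0.2,"ty": 2.2,"tz": 0,"rx": 0,"ry": 0,"rz": 0},
  {"tx": 0.18,"ty": 2.5,"tz": 0,"rx": 0,"ry": 0,"rz": 0},
  {"tx": 0.15,"ty": 2.8,"tz": 0,"rx": 0,"ry": 0,"rz": 0},
  {"tx": 0.1,"ty": 3.1,"tz": 0,"rx": 0,"ry": 0,"rz": 0},
  {"tx": 0.1,"ty": 3.1,"tz": 0,"rx": 0,"ry": 0,"rz": 0},
])

```text
time_s: 26.9
ee_pos: [0.5785, 0.0194, 0.0735]
tcp_rot: [0.707, -0.006, 0.005, -0.707]
force: [0.0, 0.6, -0.2]
gripper_width: -0.0001
```

Run:
```python
from h import *
o=get_obs();print(o["ee_pos"],o["force"],o["gripper_width"])
c=capture("wrist"); cv2.imwrite("pics/w27.png",c["img"][:,:,::-1])
```

```text
[0.57854578 0.01938398 0.07347518] [ 0.02108787  0.58527742 -0.16383367] -0.00010662307676812461
```

View pics/w27.png

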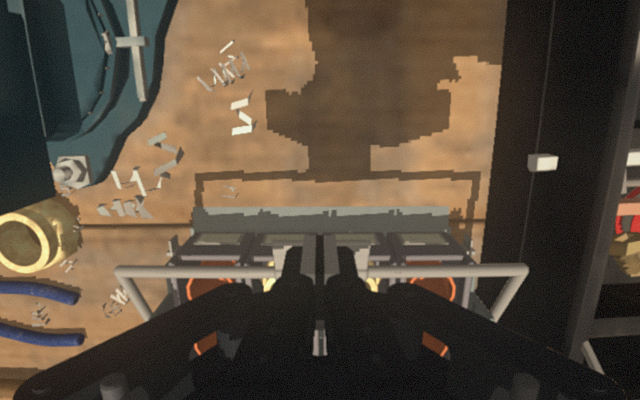

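Call:
move_arm([
  {"tx": 0,"ty": 0.2,"tz": 0,"rx": 0,"ry": 0,"rz": 0},
  {"tx": 0,"ty": 0.4,"tz": 0,"rx": 0,"ry": 0,"rz": 0},
  {"tx": 0,"ty": 0.6,"tz": 0,"rx": 0,"ry": 0,"rz": 0},
])

```text
time_s: 27.25
ee_pos: [0.5793, 0.0194, 0.0561]
tcp_rot: [-0.707, 0.005, -0.006, 0.707]
force: [-0.6, -0.2, 1.2]
gripper_width: 0.0003
```

Run:
```python
from h import *
o=get_obs();print(o["ee_pos"],o["force"],o["gripper_width"])
c=capture("wrist"); cv2.imwrite("pics/w28.png",c["img"][:,:,::-1])
```

```text
[0.57934595 0.01940839 0.05614345] [-0.64588909 -0.18242053  1.20072225] 0.00033112111461562074
```

View pics/w28.png

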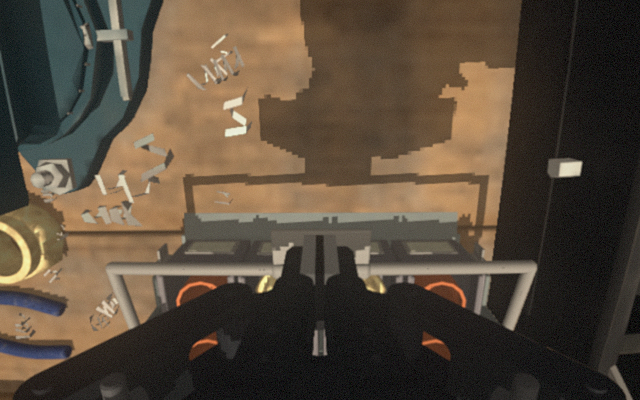

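Call:
move_arm([
  {"tx": 0,"ty": 0.25,"tz": 0,"rx": 0,"ry": 0,"rz": 0},
  {"tx": 0,"ty": 0.5,"tz": 0,"rx": 0,"ry": 0,"rz": 0},
  {"tx": 0,"ty": 0.75,"tz": 0,"rx": 0,"ry": 0,"rz": 0},
  {"tx": 0,"ty": 0.95,"tz": 0,"rx": 0,"ry": 0,"rz": 0},
])

```text
time_s: 27.7
ee_pos: [0.5793, 0.0194, 0.027]
tcp_rot: [0.707, -0.006, 0.006, -0.707]
force: [0.4, 0.9, 1.2]
gripper_width: 0.0002
```

Run:
```python
from h import *
o=get_obs();print(o["ee_pos"],o["force"],o["gripper_width"])
c=capture("wrist"); cv2.imwrite("pics/w29.png",c["img"][:,:,::-1])
```

```text
[0.57930514 0.01938797 0.02704127] [0.42666618 0.85929374 1.18915871] 0.00015831247249032865
```

View pics/w29.png

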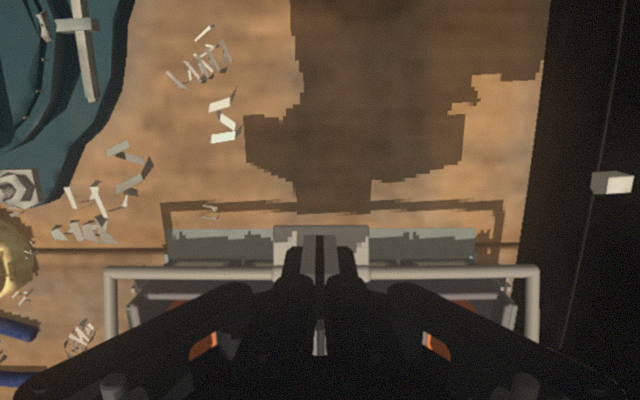

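Call:
move_arm([
  {"tx": 0,"ty": 0.2,"tz": 0,"rx": 0,"ry": 0,"rz": 0},
  {"tx": 0,"ty": 0.35,"tz": 0,"rx": 0,"ry": 0,"rz": 0},
  {"tx": 0,"ty": 0.45,"tz": 0,"rx": 0,"ry": 0,"rz": 0},
  {"tx": 0,"ty": 0.55,"tz": 0,"rx": 0,"ry": 0,"rz": 0},
])

```text
time_s: 28.15
ee_pos: [0.579, 0.0194, 0.011]
tcp_rot: [0.707, -0.006, 0.006, -0.707]
force: [-0.4, -0.5, 1.6]
gripper_width: -0.0002
```

Run:
```python
from h import *
o=get_obs();print(o["ee_pos"],o["force"],o["gripper_width"])
c=capture("wrist"); cv2.imwrite("pics/w30.png",c["img"][:,:,::-1])
```

```text
[0.57903791 0.01939872 0.01103468] [-0.41179584 -0.48173788  1.57397262] -0.00023768325854799034
```

View pics/w30.png

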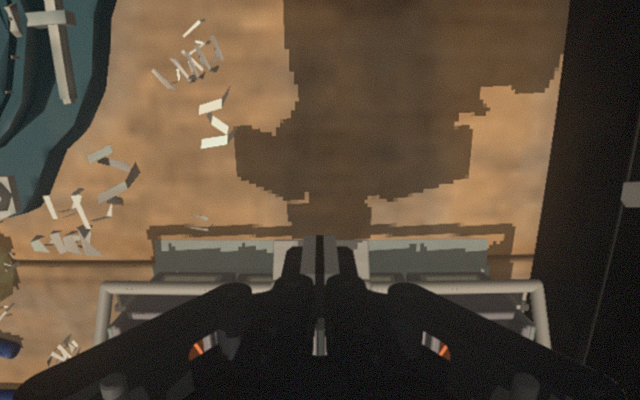

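Call:
move_arm([
  {"tx": 0,"ty": 0.1,"tz": 0,"rx": 0,"ry": 0,"rz": 0},
  {"tx": 0,"ty": 0.2,"tz": 0,"rx": 0,"ry": 0,"rz": 0},
  {"tx": 0,"ty": 0.2,"tz": 0,"rx": 0,"ry": 0,"rz": 0},
])

```text
time_s: 28.5
ee_pos: [0.579, 0.0194, 0.0049]
tcp_rot: [-0.707, 0.006, -0.006, 0.707]
force: [-0.1, 0.0, -0.1]
gripper_width: -0.0
```

Run:
```python
from h import *
o=get_obs();print(o["ee_pos"],o["force"],o["gripper_width"])
c=capture("wrist"); cv2.imwrite("pics/w31.png",c["img"][:,:,::-1])
```

```text
[0.57898782 0.01940597 0.00494285] [-0.07830187  0.01593933 -0.14484771] -1.9517319975684935e-05
```

View pics/w31.png

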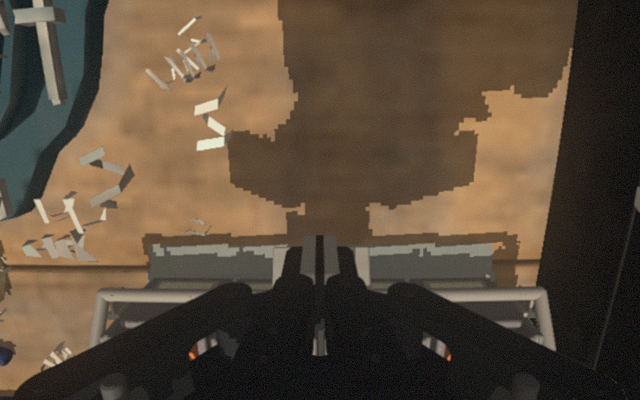

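Call:
move_arm([
  {"tx": 0.08,"ty": 0.05,"tz": 0,"rx": 0,"ry": 0,"rz": 0},
  {"tx": 0.16,"ty": 0.05,"tz": 0,"rx": 0,"ry": 0,"rz": 0},
  {"tx": 0.16,"ty": 0.05,"tz": 0,"rx": 0,"ry": 0,"rz": 0},
])

```text
time_s: 28.85
ee_pos: [0.5823, 0.0193, 0.003]
tcp_rot: [0.707, -0.007, 0.004, -0.707]
force: [-5.0, 0.1, -1.4]
gripper_width: 0.0002
```

Call:
move_arm([
  {"tx": 0.06,"ty": 0,"tz": 0,"rx": 0,"ry": 0,"rz": 0},
  {"tx": 0.12,"ty": 0,"tz": 0,"rx": 0,"ry": 0,"rz": 0},
])

```text
time_s: 29.05
ee_pos: [0.5832, 0.0193, 0.0021]
tcp_rot: [0.707, -0.009, 0.003, -0.707]
force: [-11.3, 0.7, -6.2]
gripper_width: -0.0005
```

Run:
```python
from h import *
o=get_obs();print(o["ee_pos"],o["force"],o["gripper_width"])
c=capture("wrist"); cv2.imwrite("pics/w32.png",c["img"][:,:,::-1])
```

```text
[0.58316854 0.01926431 0.00212397] [-11.27104332   0.7066064   -6.2493465 ] -0.00047174251250698996
```

View pics/w32.png

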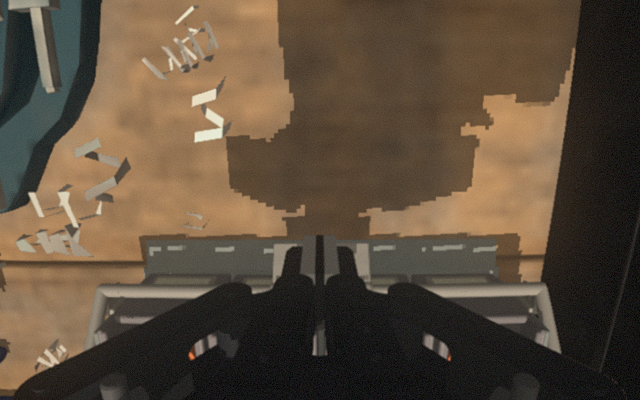

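Call:
move_arm([
  {"tx": -0.4,"ty": 0,"tz": 0,"rx": 0,"ry": 0,"rz": 0},
  {"tx": -1.2,"ty": 0,"tz": 0,"rx": 0,"ry": 0,"rz": 0},
  {"tx": -1.8,"ty": -0.5,"tz": 0,"rx": 0,"ry": 0,"rz": 0},
  {"tx": -1.8,"ty": -2.0,"tz": 0,"rx": 0,"ry": 0,"rz": 0},
  {"tx": -1.8,"ty": -3.5,"tz": 0,"rx": 0,"ry": 0,"rz": 0},
  {"tx": -1.8,"ty": -5.0,"tz": 0,"rx": 0,"ry": 0,"rz": 0},
  {"tx": -1.8,"ty": -6.0,"tz": 0,"rx": 0,"ry": 0,"rz": 0},
  {"tx": -1.8,"ty": -6.0,"tz": 0,"rx": 0,"ry": 0,"rz": 0},
], jaw=0)

```text
time_s: 29.9
ee_pos: [0.5372, 0.0202, 0.1891]
tcp_rot: [-0.707, 0.002, -0.009, 0.707]
force: [0.6, 0.3, -0.7]
gripper_width: 0.0001
```

Run:
```python
from h import *
import pickle
o=get_obs();print(o["ee_pos"],o["force"],o["gripper_width"])
c=capture("wrist"); crop(c,180,180,460,370,"pics/w33.png",2.85);pickle.dump((o,c),open("w33.pkl","wb"))
# predicted bar & tab for angles
T=cam(c,o);hx,hz=.641,.066
for ang in (2.4,2.5,2.6,2.7):
    p=ang-.45
    P=[]
    for r,y in [(.054,-.102),(.054,.102),(.076,-.022),(.076,.022)]:
        yy=.0188+y; P.append((hx+.0145*y-r*np.sin(p),yy,hz+r*np.cos(p)))
    print(ang,np.round((proj(c,P,T)-[180,180])*2.85).tolist())
```

```text
[0.53718353 0.02023734 0.18914298] [ 0.57011525  0.33231823 -0.74824161] 7.323134452533001e-05
2.4 [[90.0, 132.0], [703.0, 132.0], [329.0, 66.0], [462.0, 66.0]]
2.5 [[95.0, 133.0], [698.0, 132.0], [331.0, 69.0], [460.0, 69.0]]
2.6 [[100.0, 136.0], [694.0, 135.0], [333.0, 74.0], [459.0, 73.0]]
2.7 [[104.0, 139.0], [690.0, 139.0], [334.0, 80.0], [458.0, 80.0]]
```

View pics/w33.png

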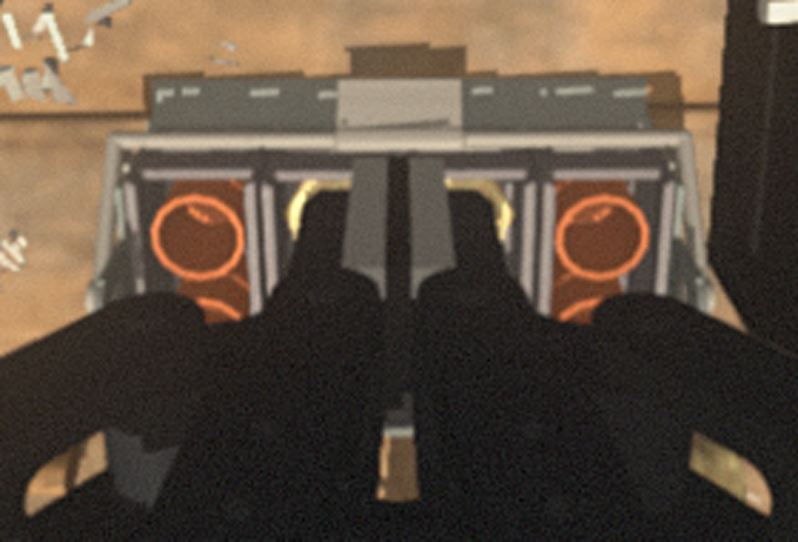

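Call:
move_arm([
  {"tx": -0.5,"ty": -3.0,"tz": 0,"rx": 0,"ry": 0,"rz": 0},
  {"tx": -1.0,"ty": -5.0,"tz": 1.0,"rx": 0,"ry": 0,"rz": 0},
  {"tx": -3.0,"ty": -5.0,"tz": 5.0,"rx": 0,"ry": 0,"rz": 0},
  {"tx": -3.0,"ty": -5.0,"tz": 8.0,"rx": 0,"ry": 0,"rz": 0},
  {"tx": -3.0,"ty": -5.0,"tz": 11.0,"rx": 0,"ry": 0,"rz": 0},
  {"tx": -3.0,"ty": -5.0,"tz": 13.0,"rx": 0,"ry": 0,"rz": 0},
  {"tx": -3.0,"ty": -5.0,"tz": 13.0,"rx": 0,"ry": 0,"rz": 0},
  {"tx": -3.0,"ty": -5.0,"tz": 13.0,"rx": 0,"ry": 0,"rz": 0},
  {"tx": -3.0,"ty": -5.0,"tz": 13.0,"rx": 0,"ry": 0,"rz": 0},
  {"tx": -3.0,"ty": -5.0,"tz": 13.0,"rx": 0,"ry": 0,"rz": 0},
  {"tx": -3.0,"ty": -5.0,"tz": 13.0,"rx": 0,"ry": 0,"rz": 0},
])

```text
time_s: 31.05
ee_pos: [0.4487, 0.4161, 0.332]
tcp_rot: [-0.707, 0.005, -0.004, 0.707]
force: [0.5, 0.3, -0.7]
gripper_width: 0.0004
```

Run:
```python
from h import *
o=get_obs();print(o["ee_pos"],o["time_s"])
c=capture("scene"); crop(c,185,165,305,260,"pics/s34.png",4)
d=capture("top"); crop(d,190,120,300,195,"pics/t34.png",5)
a=cv2.imread("pics/s34.png");b=cv2.imread("pics/t34.png");w=max(a.shape[1],b.shape[1])
f=lambda i:cv2.copyMakeBorder(i,0,0,0,w-i.shape[1],0)
cv2.imwrite("pics/st34.png",cv2.resize(np.vstack([f(a),f(b)]),None,fx=.78,fy=.78))
```

```text
[0.44868572 0.41607803 0.33199937] 31.05
```

View pics/st34.png

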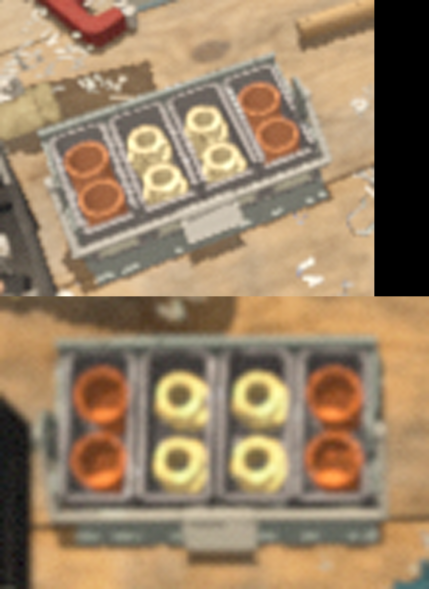

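Run:
```python
from h import *
import pickle
from scipy.optimize import least_squares
o,c=pickle.load(open("w33.pkl","rb"));T=cam(c,o)
crop(c,200,195,440,260,"pics/w33b.png",3.3)
for y in (-.05,.09): print(np.round((proj(c,[(.6055,y,.043),(.6055,y,.003)],T)-[180,180])*2.85))
a=capture("top");b=capture("scene");hx,hz=.641,.066
for ang in (2.5,2.6,2.7):
    p=ang-.45; P=[(hx-.076*np.sin(p),.0188+y,hz+.076*np.cos(p)) for y in(-.022,.022)]+[(hx-.054*np.sin(p),.0188+y,hz+.054*np.cos(p)) for y in(-.102,.102)]
    print(ang,'top',np.round(proj(a,P,cam(a)),1).tolist(),'scene',np.round(proj(b,P,cam(b)),1).tolist())
crop(a,200,165,300,195,"pics/t35.png",7);crop(b,195,190,295,250,"pics/s35.png",7)
```

```text
[[195. 172.]
 [215. 129.]]
[[607. 166.]
 [586. 123.]]
2.5 top [[255.4, 186.9], [236.5, 187.3], [289.4, 177.1], [201.4, 178.9]] scene [[263.9, 235.8], [245.9, 242.9], [291.8, 215.0], [208.2, 247.3]]
2.6 top [[255.8, 185.8], [237.1, 186.2], [289.5, 176.4], [202.0, 178.1]] scene [[263.6, 236.2], [245.7, 243.2], [291.5, 215.4], [208.3, 247.5]]
2.7 top [[256.2, 184.4], [237.6, 184.8], [289.6, 175.4], [202.6, 177.2]] scene [[263.2, 236.2], [245.4, 243.2], [291.0, 215.5], [208.3, 247.4]]
```

View pics/w33b.png

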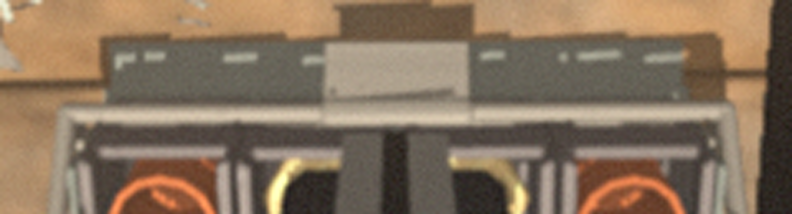

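View pics/s35.png

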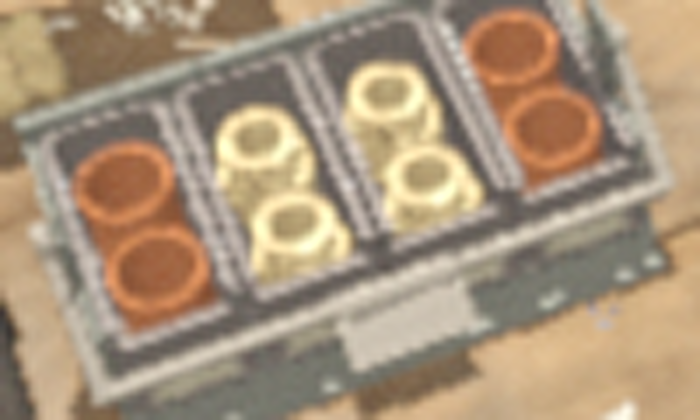

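View pics/t35.png

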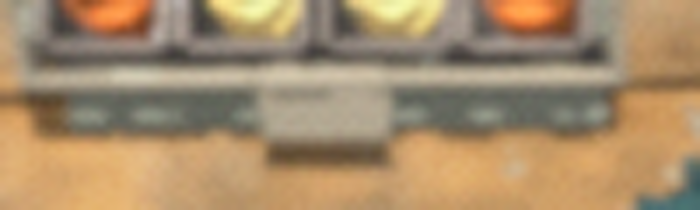

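```bash
python3 -c "
from cell import *
print(finish_job()); print(get_obs()['time_s'])"
```

```text
the job is handed in; nothing more can be done
None
the job is handed in; nothing more can be done
```

The loose bin is home in the empty bay and the keeper is down across the bin fronts. I handed the job in at about 31 s; no verdict came back.

**Bin:** I gripped it by the sides near its front, set its rear into the bay, then pushed it in with closed fingers in three pushes. The last wrist picture before the keeper showed its rim level with its neighbours, to about 1 mm, with the card-holder front facing out. In the final pictures all four bins look in place and straight.

**Keeper:** I pushed it over from behind and then pressed it down.
- **Angle:** the last wrist picture matches 2.70 rad. The tab tip is within about 0.3 pixel of that in the top view too, where 2.6 rad would be about 1 pixel off. The scene view cannot separate the two.
- **At the stop:** the last press met about 11 N, which also suggests the stop.
- **Clear at the end:** the arm was well away from everything at hand-in.

**What did not go to plan:**
- On three keeper moves the lowest 17–20 mm of the fingers met the tab without force or moving it. The first missed the tab, the second lost it part way, and the downward press only took hold lower down.
- One push jammed on the bar at about 42 N of total wrist force, which I backed off at once. It pressed at the fingers, below the gripper's body as far as I could tell, so the 40 N body limit should not apply. I could not confirm that.

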